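Clear the parts washer's catch tray and refit its cover

ROBOT

A 7-joint arm with a two-finger parallel gripper is mounted at the origin on the work surface. World frame = base frame: x ahead of the robot, y to its left, z up, the work surface at z = 0. Lengths are in m, angles in rad, forces in N, time in s.
With the tool pointing down it reaches from about 0.4 to 0.85 m from the base axis. Payload 10.4 kg.
Tool frame: the origin (TCP) lies between the finger pads; the fingertips stand 11 mm ahead of it and the grasp point (between the pads) lies 8 mm behind it (tip_reach is the distance from the TCP to the fingertips, in m); z points along the fingers, y is the line along which they close (so a half turn about z gives the same grasp; the last joint's range is limited). The gripper opens to 85 mm and grips with 20 to 120 N. Pads are 22 mm wide; open, the fingers measure 114 mm over their backs; the gripper's body (76 mm by 85 mm) begins 54 mm behind the grasp point. The pads swing forward as they close: fully open they stand 13 mm farther back than shut.
Start: joints at [-1.192, 0.332, -0.065, 1.46, 0.022, 1.35, -0.088], TCP at [0.244, 0.575, 0.242] pointing down, gripper open.
Joint ranges: [-2.6, 2.6], [-0.5, 2.12], [-1.47, 1.34], [0.16, 2.42], [-1.27, 4.41], [0.06, 2.06], [-2.6, 2.6]. Speed limits (rad/s): [2.22, 2.22, 2.79, 2.79, 3.14, 3.14, 3.14].

INTERFACE

Orientations are given as a unit quaternion [x, y, z, w].
In Python, from workcell import * gives the robot as it stands.
- The arm moves only by the shell command python3 -m inch 'ROWS' [OPENING] [FORCE]. ROWS is JSON, a list of rows, each an object with "slide": the shift along the world's x, y, z in m, a list of three; "yaw": the turn about the world's z in rad. A call has 1 to 20 rows; each row is the pose to reach, as a shift and turn from the pose commanded when the call began; what a row does not reach only later rows make up. A row lasts 1/12 s, in which the tool goes at most 41.7 mm and 7.16 degrees, less where a joint would pass 70% of its speed; a pose out of reach is approached as far as the arm can. A call with a gripper value outside its range is refused whole. OPENING is the closure in counts, from 0 (fully open) to 255 (shut), set as the call begins (- or left out, the last holds). The fingers move at their own pace and stop on an object; FORCE is the grip in N (left out, the last holds). Time passes only in rows, so rows that repeat a pose let the fingers close. It gives the time, the measured TCP pose, the force, the opening and the grip force at its end, in the units of the state.
- get_obs(): the state, without advancing time (a new reading comes with each control period).
- camera(name): name is "scene" or "side" or "wrist"; returns a dict with "frame" (420x560x3 uint8, red, green, blue), "fx", "fy", "cx", "cy" (pixels), "extrinsics" (4x4, takes a point from world to camera coordinates). Camera axes: x right, y down, z forward; pixel columns grow to the right and rows downward; lengths in m; the calibration is good to about 2 mm. A picture is of the moment at which its call begins. There is no depth.
- hand_in(): hands the job in; it is judged then, once.
The state is a dict: "clock": time; "joint_pos": joint angles; "joint_velocities": joint speeds; "tau": joint torques, N m; "position": TCP position; "ee_rot": TCP orientation; "ft_force": force on the tool from outside, world axes, zero at the start; "torque": the same for the moment, N m; "grip_width": opening from 0.0 (shut) to 1.0 (fully open); "grasp_force": force on a finger pad.
Only numpy, scipy, OpenCV 4.12 (cv2) and the standard library are available. Lean on these libraries where they do the work, as an engineer would, in place of code of your own. Each camera call takes 0.05 s, during which the arm holds its last target. There are 200 camera calls.

TASK

The bench parts washer has finished a batch: first switch it off by pushing its isolator lever over, away from you, and then put every flanged bush from the catch tray into the grey tote. With the lever still off, refit the tray cover: hold it tilted, hook its lip under the washer's ledge, then swing it down until it lies fully home in its frame, and only then pull the lever back on. Leave the tote standing on the bench and do not disturb the paper roll, the spray can or the wrench.

Things in the scene. Friction and masses are not known exactly. Their poses are not given: they have to be found in the camera images.
- washer: Low grey parts washer, fixed. Origin on the bench under the middle of its open catch tray; x away from the robot, y left. Tray: 150 (x) by 170 mm inside, flat floor at z = 55 mm. Round it at z = 80 mm a flat rim (the cover's seat), framed by edges up to z = 94 mm. Pump housing beyond x = 138, up to z = 150 mm; console at y = 112 to 182 mm, 80 mm high, with the isolator lever.
- seat (a point): Middle of the cover's seat on the washer: x = y = 0, z = 80 mm, axes as the washer's. The cover's origin lies here when fully home. The frame round the seat is 175 (x) by 195 (y) mm inside, its edges 15 mm thick and 14 mm high; on the near side (-x) the ledge overhangs the seat.
- ledge (a point): Middle of the ledge's lower free edge: washer x = -75.5, y = 0, z = 93 mm, axes as the washer's. The ledge is a steel strip 225 mm long (y), 4 mm thick (top at z = 97 mm), overhanging the seat by 12 mm; under it is a slot 13 mm high, open towards +x, closed by a wall at washer x = -87.5 mm.
- isolator (a joint): Isolator lever on the console, swinging about an axis along the washer's y. 0 = on, leaning 0.5 rad towards the robot (-x); 1.0 rad = off, leaning 0.5 rad away (+x). It goes over with about 1 N at the tip and stays where it is left. It starts near 0.
- isolator_tip (a point): Centre of the black ball, 26 mm across, at the lever's tip; below it a steel rod 10 mm thick. The ball swings on an arc of 80 mm radius about the pivot at washer x = -10, y = 147.5, z = 102 mm, moving 77 mm along x from end to end. The pivot's block is 70 (x) by 50 (y) mm and 25 mm high (top at z = 105 mm).
- cover: Loose aluminium tray cover, 0.4 kg, flat on the bench, lip end (-x) roughly to the robot. Origin: centre of underside, z up. Plate 5 mm thick, x -70 to 85, 185 mm wide (y). On top in the middle a black grip fin 12 mm thick (x), 80 mm long (y), top at z = 37 mm. Held with the far end 0.2 rad up, the lip goes fully under the ledge; home it has 2.5 mm play either way in x, 5 mm in y.
- cover_lip (a point): Middle of the end of the cover's lip: cover x = -85, y = 0, z = 2 mm. The lip runs from x = -85 to -70 mm, 160 mm wide (y), 4 mm thick, flush with the plate's underside.
- tote: Open grey plastic tote, loose, 0.6 kg, 150 (x) by 200 (y) by 60 mm high, walls and floor 4 mm. Origin at the centre of its underside, z up. Stands on the bench on one side of the washer, the cover on the other; which is where varies.
- bush0: Flanged steel bush, 0.15 kg: round flange 46 mm across and 8 mm thick at the bottom, tube 24 mm across above it, 65 mm tall in all; all bushes are alike. Origin at the centre of the flange's underside, z along the tube. Stands upright in the catch tray; 4 to 6 of the six are present, any others are absent (None).
- bush1: Flanged steel bush, 0.15 kg: round flange 46 mm across and 8 mm thick at the bottom, tube 24 mm across above it, 65 mm tall in all; all bushes are alike. Origin at the centre of the flange's underside, z along the tube. Stands upright in the catch tray; 4 to 6 of the six are present, any others are absent (None).
- bush2: Flanged steel bush, 0.15 kg: round flange 46 mm across and 8 mm thick at the bottom, tube 24 mm across above it, 65 mm tall in all; all bushes are alike. Origin at the centre of the flange's underside, z along the tube. Stands upright in the catch tray; 4 to 6 of the six are present, any others are absent (None).
- bush3: Flanged steel bush, 0.15 kg: round flange 46 mm across and 8 mm thick at the bottom, tube 24 mm across above it, 65 mm tall in all; all bushes are alike. Origin at the centre of the flange's underside, z along the tube. Stands upright in the catch tray; 4 to 6 of the six are present, any others are absent (None).
- bush4: Flanged steel bush, 0.15 kg: round flange 46 mm across and 8 mm thick at the bottom, tube 24 mm across above it, 65 mm tall in all; all bushes are alike. Origin at the centre of the flange's underside, z along the tube. Stands upright in the catch tray; 4 to 6 of the six are present, any others are absent (None).
- bush5: Flanged steel bush, 0.15 kg: round flange 46 mm across and 8 mm thick at the bottom, tube 24 mm across above it, 65 mm tall in all; all bushes are alike. Origin at the centre of the flange's underside, z along the tube. Stands upright in the catch tray; 4 to 6 of the six are present, any others are absent (None).
- towel_roll: Roll of paper towel standing on end, 110 mm across, 120 mm tall; origin under its centre. Not to be disturbed.
- spray: Blue spray can, 60 mm across, 150 mm tall; origin under its centre. Not to be disturbed.
- wrench: Steel wrench 180 mm long lying on the bench; not to be disturbed.
Mind the look-alikes: they are no part of the job. What is shaped like the bush3 but green or orange is not meant. Leave any pink look-alike of the bush4 alone.

How it is judged:
On the way, in this order (a step that is already met when the one before it is completed fails the run):
1. the isolator lever is off, pushed over away from the robot (value of joint isolator above 0.8 rad), for 0.2 s.
2. every bush is in the tote and let go, the lever still off (x of bush0 in the frame of tote between -0.073 and 0.073 m and y of bush0 in the frame of tote between -0.098 and 0.098 m and z of bush0 in the frame of tote between -0.005 and 0.075 m and contact force between each of bush0, bush1, bush2, bush3, bush4, bush5 and the fingers below 0.1 N and x of bush1 in the frame of tote between -0.073 and 0.073 m and y of bush1 in the frame of tote between -0.098 and 0.098 m and z of bush1 in the frame of tote between -0.005 and 0.075 m and x of bush2 in the frame of tote between -0.073 and 0.073 m and y of bush2 in the frame of tote between -0.098 and 0.098 m and z of bush2 in the frame of tote between -0.005 and 0.075 m and x of bush3 in the frame of tote between -0.073 and 0.073 m and y of bush3 in the frame of tote between -0.098 and 0.098 m and z of bush3 in the frame of tote between -0.005 and 0.075 m and x of bush4 in the frame of tote between -0.073 and 0.073 m and y of bush4 in the frame of tote between -0.098 and 0.098 m and z of bush4 in the frame of tote between -0.005 and 0.075 m and x of bush5 in the frame of tote between -0.073 and 0.073 m and y of bush5 in the frame of tote between -0.098 and 0.098 m and z of bush5 in the frame of tote between -0.005 and 0.075 m and value of joint isolator above 0.8 rad), for 0.2 s.
3. the cover's lip is hooked at least 5 mm under the ledge while its far end is held up at a tilt of more than 0.1 rad (x of cover_lip in the frame of ledge below -0.005 m and z of cover_lip in the frame of ledge between -0.016 and 0 m and y of cover_lip in the frame of ledge between -0.02 and 0.02 m and angle between cover's own z axis and vertical above 0.1 rad and value of joint isolator above 0.8 rad), for 0.1 s.
4. the cover is swung down and lies home in its frame, the lever still off (horizontal distance between cover and seat below 0.009 m and angle between the z axis of cover and the z axis of washer, either way round below 0.03 rad and angle between cover's own z axis and vertical below 0.1 rad and z of cover in the frame of seat between -0.003 and 0.003 m and x of cover_lip in the frame of ledge below -0.005 m and z of cover_lip in the frame of ledge between -0.016 and 0 m and y of cover_lip in the frame of ledge between -0.02 and 0.02 m and value of joint isolator above 0.8 rad), for 0.2 s.
At the end, for the whole second after the job is handed in: All bushes are in the tote (origins within its walls, below 75 mm), it stands level on the bench; the cover is flat on its seat (within 9 mm sideways, 3 mm in height, 0.03 rad), its lip 5 mm or more under the ledge; the lever is on (below 0.2 rad); all at rest and let go (x of bush0 in the frame of tote between -0.073 and 0.073 m and y of bush0 in the frame of tote between -0.098 and 0.098 m and z of bush0 in the frame of tote between -0.005 and 0.075 m and contact force between each of bush0, bush1, bush2, bush3, bush4, bush5 and the fingers below 0.1 N and x of bush1 in the frame of tote between -0.073 and 0.073 m and y of bush1 in the frame of tote between -0.098 and 0.098 m and z of bush1 in the frame of tote between -0.005 and 0.075 m and x of bush2 in the frame of tote between -0.073 and 0.073 m and y of bush2 in the frame of tote between -0.098 and 0.098 m and z of bush2 in the frame of tote between -0.005 and 0.075 m and x of bush3 in the frame of tote between -0.073 and 0.073 m and y of bush3 in the frame of tote between -0.098 and 0.098 m and z of bush3 in the frame of tote between -0.005 and 0.075 m and x of bush4 in the frame of tote between -0.073 and 0.073 m and y of bush4 in the frame of tote between -0.098 and 0.098 m and z of bush4 in the frame of tote between -0.005 and 0.075 m and x of bush5 in the frame of tote between -0.073 and 0.073 m and y of bush5 in the frame of tote between -0.098 and 0.098 m and z of bush5 in the frame of tote between -0.005 and 0.075 m and horizontal distance between cover and seat below 0.009 m and angle between the z axis of cover and the z axis of washer, either way round below 0.03 rad and angle between cover's own z axis and vertical below 0.1 rad and z of cover in the frame of seat between -0.003 and 0.003 m and x of cover_lip in the frame of ledge below -0.005 m and z of cover_lip in the frame of ledge between -0.016 and 0 m and y of cover_lip in the frame of ledge between -0.02 and 0.02 m and value of joint isolator below 0.2 rad and angle between tote's own z axis and vertical below 0.05 rad and height (world z) of tote below 0.01 m and linear speed of each of bush0, bush1, bush2, bush3, bush4, bush5, cover, tote below 0.03 m/s); the robot touches nothing.
It fails at once if the paper roll is pushed more than 3 cm or tipped over (distance of towel_roll from where it was at the start of the episode above 0.03 m or angle between towel_roll's own z axis and vertical above 0.5 rad).
It fails at once if the spray can is pushed more than 3 cm or tipped over (distance of spray from where it was at the start of the episode above 0.03 m or angle between spray's own z axis and vertical above 0.5 rad).
It fails at once if the wrench is pushed more than 3 cm (distance of wrench from where it was at the start of the episode above 0.03 m).
Of bush0, bush1, bush2, bush3, bush4, bush5 only 4 to 6 are there at a start; the rules pass over those that are not, and their reading is None.
At some moment in a run one of bush0, bush1, bush2, bush3, bush4, bush5, tote, cover may be knocked a few centimetres aside while the robot is not near it.
Once in a run the grip may slacken for a moment while it holds something.
It also fails if it takes over 208 s, if anything falls off the work surface, if the arm or the gripper's body presses on something with over 40 N, if the wrist force passes 120 N, or if a joint passes its speed limit or range.

## Working session

There is one attempt and no reset: what is moved stays moved. The work goes in short steps, Python scripts to look and compute and a shell command to move; the robot and the scene stay as the last step left them, time stands still between calls to the robot, and variables do not carry over. Pictures are saved under pics/ and viewed, at most 14 in all, crops included, and the job is handed in when it is done.

```bash
mkdir -p pics; ls; cat > h.py <<'E'
from workcell import *
import numpy as np, cv2
def snap(n,tag):
    c=camera(n); cv2.imwrite(f'pics/{tag}.png',c['frame'][:,:,::-1]); np.savez(f'pics/{tag}.npz',**{k:np.array(v) for k,v in c.items()}); return c
def load(tag): return dict(np.load(f'pics/{tag}.npz'))
def proj(c,p):
    q=c['extrinsics']@np.append(p,1); return np.array([c['fx']*q[0]/q[2]+c['cx'],c['fy']*q[1]/q[2]+c['cy']])
def ray(c,u,v,z):
    E=c['extrinsics'];R=E[:3,:3];o=-R.T@E[:3,3];d=R.T@np.array([(u-c['cx'])/c['fx'],(v-c['cy'])/c['fy'],1]);return o+d*(z-o[2])/d[2]
def crop(tag,x0,y0,x1,y1,s,out):
    im=cv2.imread(f'pics/{tag}.png')[y0:y1,x0:x1]; cv2.imwrite(f'pics/{out}.png',cv2.resize(im,None,fx=s,fy=s,interpolation=cv2.INTER_CUBIC))
E
python3 - <<'E'
from h import *
import cv2
a=[snap(n,n+'0') for n in('scene','side')]
for c in a:
    E=c['extrinsics'];print(-E[:3,:3].T@E[:3,3],E[2,:3],c['fx'])
print(get_obs())
E
```

```text
pics
[ 0.95610785 -0.58106699  0.8211061 ] [-0.42666884  0.54444927 -0.72216944] 393.2124622684776
[0.40098753 0.74924408 0.89745489] [ 0.14419852 -0.6982142  -0.70121589] 483.0305137120472
{'clock': 0.1, 'joint_pos': array([-1.19155395,  0.33280142, -0.06470527,  1.46087762,  0.02161967,
        1.34990659, -0.0884878 ]), 'joint_velocities': array([-0.00016363, -0.00074424,  0.00086187, -0.00127135,  0.00122764,
       -0.00030602,  0.000642  ]), 'tau': array([ 1.36638773e-03, -6.26746416e+01,  4.92427906e-02, -3.92428172e+01,
        1.63698482e-02,  7.02844191e-03,  3.30821467e-05]), 'position': array([0.24432236, 0.57490484, 0.24159035]), 'ee_rot': array([ 1.99551870e-01,  9.79887050e-01, -6.41947777e-04, -9.12802652e-05]), 'ft_force': array([-0.21012823,  0.41877838,  1.18138881]), 'torque': array([-0.01649072,  0.01970202, -0.01330033]), 'grasp_force': 0.0, 'grip_width': 0.9996292725653692}
```

View pics/scene0.png

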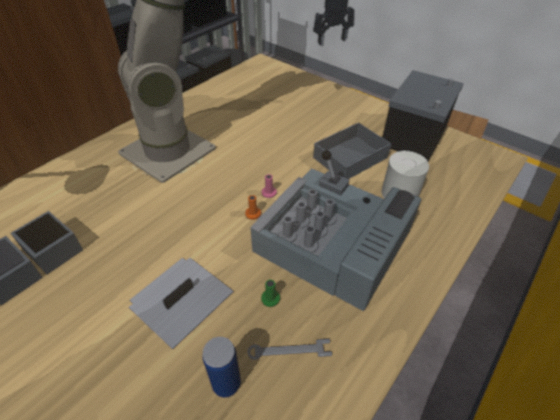

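View pics/side0.png

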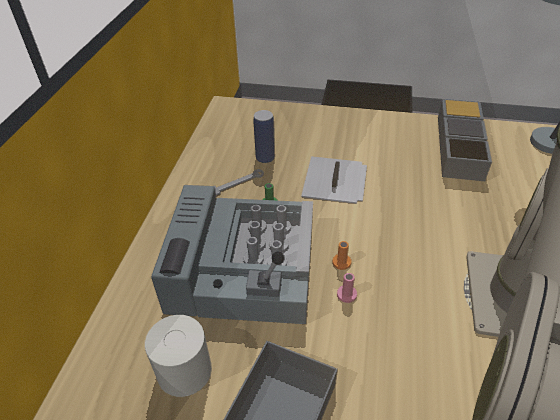

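Scene: washer at (335,235) holding six grey bushes, lever ball at (327,155), cover at (180,298), tote at (352,150). There are pink (269,186), orange (253,207) and green (270,293) look-alikes on the bench, outside the tray; only the grey ones in the tray are meant. I'll confirm that in enlarged crops.

```bash
python3 - <<'E'
from h import *
crop('scene0',240,110,430,305,3.05,'s_c')
crop('side0',150,170,380,420,2.4,'d_c')
E
```

```text
(no output)
```

View pics/s_c.png

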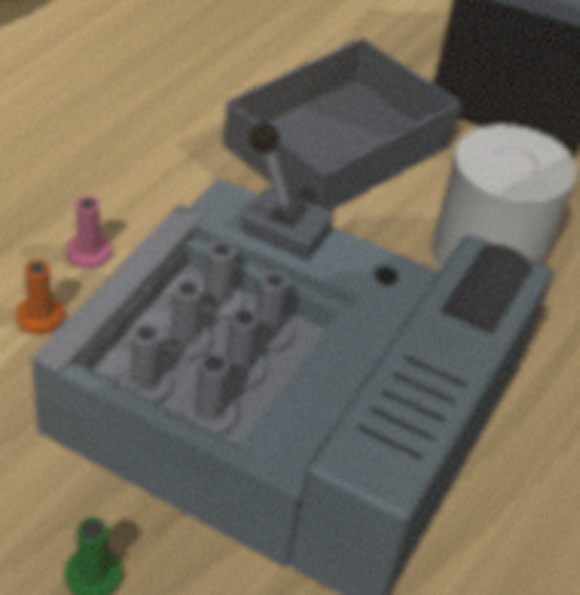

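View pics/d_c.png

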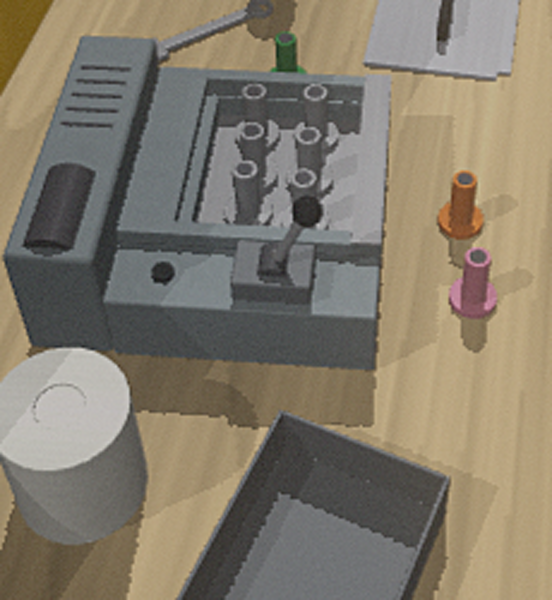

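```bash
cat > fit.py <<'E'
from h import *
from scipy.optimize import least_squares
S=load('scene0');D=load('side0')
s=lambda u,v:np.array([u/3.05+240,v/3.05+110]); d=lambda u,v:np.array([u/2.4+150,v/2.4+170])
W=[(S,s(36,362),(-.1025,-.1125,.097)),(S,s(185,207),(-.1025,.1125,.097)),(D,d(390,77),(-.1025,-.1125,.097)),(D,d(384,243),(-.1025,.1125,.097)),
(S,s(264,137),(-.0484,.1475,.172)),(D,d(307,211),(-.0484,.1475,.172))]
def Rz(a):return np.array([[np.cos(a),-np.sin(a),0],[np.sin(a),np.cos(a),0],[0,0,1]])
def place(p,q):return Rz(p[2])@np.array(q)+[p[0],p[1],0]
def fit(pts,x0):
    f=lambda p:np.concatenate([proj(c,place(p,q))-uv for c,uv,q in pts])
    r=least_squares(f,x0,loss='soft_l1');return r.x,f(r.x).reshape(-1,2)
if __name__=='__main__':
    w,res=fit(W,[.6,0,0]);print('washer',w,res.round(1).tolist())
    for c,l in((S,[s(147,331),s(188,289),s(224,250),s(213,363),s(244,318),s(276,281)]),(D,[d(315,92),d(309,136),d(304,177),d(254,91),d(252,131),d(246,169)])):
        print([ray(c,*p,.12)[:2].round(4).tolist() for p in l])
    for n,c,l in(('toteS',S,[s(228,103),s(362,42),s(460,100),s(320,178)]),('toteD',D,[d(283,413),d(447,478)])):
        print(n,[ray(c,*p,.06)[:2].round(3).tolist() for p in l])
    print('covS',[ray(S,u,v,.005)[:2].round(3).tolist() for u,v in((131,297),(187,259),(231,293),(174,342))],[ray(S,u,v,.037)[:2].round(3).tolist() for u,v in((166,298),(191,280))])
    print('covD',[ray(D,u,v,.005)[:2].round(3).tolist() for u,v in((309,158),(365,160),(362,201),(304,194))],[ray(D,u,v,.037)[:2].round(3).tolist() for u,v in((337,162),(336,186))])
    print('roll',ray(S,407,164,.12),ray(D,175,341,.12),'spray',ray(D,264,117,.15),ray(S,221,353,.15))
    print('decoys',[ray(S,*p,.065)[:2].round(3) for p in(s(88,203),s(38,267),s(93,527))])
    print('ball',place(w,(-.0484,.1475,.172)),'ballend',place(w,(.0284,.1475,.172)),'pivot',place(w,(-.01,.1475,.102)))
E
python3 fit.py
```

```text
washer [ 0.5968369  -0.01425445  0.0879037 ] [[-0.9, -1.8], [-0.6, -1.5], [-1.4, -1.0], [-4.6, -0.0], [-0.8, 0.5], [0.0, 0.8]]
[[0.5702, -0.0724], [0.5672, -0.0147], [0.5629, 0.0414], [0.6303, -0.0661], [0.6213, -0.012], [0.6176, 0.0389]]
[[0.5676, -0.0727], [0.5619, -0.0114], [0.5563, 0.0415], [0.6273, -0.0639], [0.6167, -0.0088], [0.611, 0.0408]]
toteS [[0.402, 0.277], [0.451, 0.464], [0.587, 0.438], [0.542, 0.237]]
toteD [[0.534, 0.25], [0.396, 0.285]]
covS [[0.377, -0.42], [0.395, -0.262], [0.551, -0.263], [0.541, -0.429]] [[0.463, -0.378], [0.47, -0.31]]
covD [[0.551, -0.43], [0.383, -0.448], [0.379, -0.261], [0.54, -0.263]] [[0.462, -0.382], [0.454, -0.274]]
roll [0.69792795 0.29918827 0.12      ] [0.6942508 0.3141492 0.12     ] spray [ 0.68006588 -0.40743867  0.15      ] [ 0.69353629 -0.41714592  0.15      ]
decoys [array([0.395, 0.06 ]), array([ 0.416, -0.034]), array([ 0.631, -0.211])]
ball [0.53567467 0.12842698 0.172     ] ballend [0.61217814 0.13516929 0.172     ] pivot [0.5739264  0.13179814 0.102     ]
```

```bash
python3 -m inch '[{"slide":[0.1,-0.2,0.01],"yaw":-0.75},{"slide":[0.1,-0.2,0.01],"yaw":-0.75},{"slide":[0.1,-0.2,0.01],"yaw":-0.75},{"slide":[0.1,-0.2,0.01],"yaw":-0.75},{"slide":[0.1,-0.2,0.01],"yaw":-0.75},{"slide":[0.1,-0.2,0.01],"yaw":-0.75},{"slide":[0.236,-0.445,0.01],"yaw":-1.42},{"slide":[0.236,-0.445,0.01],"yaw":-1.42},{"slide":[0.236,-0.445,0.01],"yaw":-1.42},{"slide":[0.236,-0.445,0.01],"yaw":-1.42},{"slide":[0.236,-0.445,0.01],"yaw":-1.42},{"slide":[0.236,-0.445,0.01],"yaw":-1.42},{"slide":[0.236,-0.445,0.01],"yaw":-1.42},{"slide":[0.236,-0.445,-0.03],"yaw":-1.42},{"slide":[0.236,-0.445,-0.066],"yaw":-1.42},{"slide":[0.236,-0.445,-0.066],"yaw":-1.42}]' 255 60
```

```text
clock: 1.43
position: [0.4771, 0.1285, 0.1704]
ee_rot: [0.79, 0.613, -0.005, -0.001]
ft_force: [-0.8, -0.2, -0.9]
grip_width: -0.002
grasp_force: 0.0
```

```bash
python3 -m inch '[{"slide":[0.03,0.001,0.006]},{"slide":[0.045,0.002,0.008]},{"slide":[0.06,0.003,0.008]},{"slide":[0.075,0.004,0.008]},{"slide":[0.09,0.005,0.006]},{"slide":[0.1,0.006,0.004]},{"slide":[0.106,0.006,0.004]},{"slide":[0.106,0.006,0.004]},{"slide":[0.106,0.006,0.004]}]'; python3 - <<'E'
from h import *
snap('side','side1');crop('side1',150,170,350,370,3,'d1')
E
```

```text
invalid input
```

View pics/d1.png

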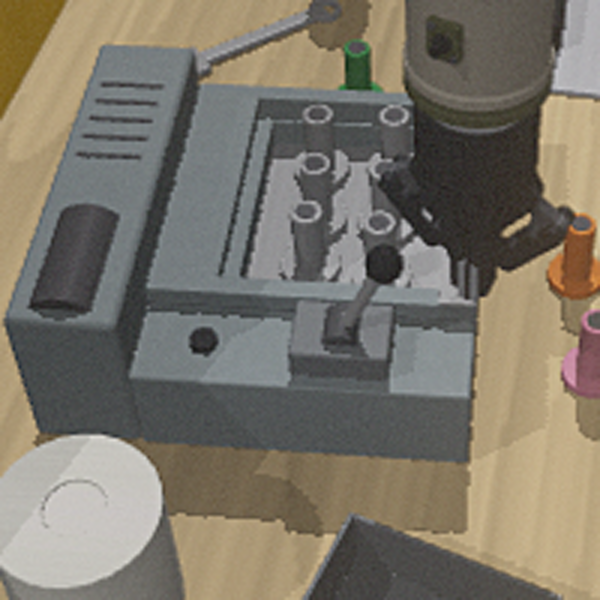

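The view shows the lever still on (ball at crop (383,263)) with the closed fingers just in front of it; the rows need "yaw" as well.

```bash
python3 -m inch '[{"slide":[0.03,0.001,0.006],"yaw":0},{"slide":[0.045,0.002,0.008],"yaw":0},{"slide":[0.06,0.003,0.008],"yaw":0},{"slide":[0.075,0.004,0.008],"yaw":0},{"slide":[0.09,0.005,0.006],"yaw":0},{"slide":[0.1,0.006,0.004],"yaw":0},{"slide":[0.106,0.006,0.004],"yaw":0},{"slide":[0.106,0.006,0.004],"yaw":0},{"slide":[0.106,0.006,0.004],"yaw":0}]'; python3 - <<'E'
from h import *
snap('side','side2');crop('side2',150,170,350,370,3,'d2')
E
```

```text
clock: 2.23
position: [0.584, 0.1375, 0.182]
ee_rot: [0.79, 0.614, -0.002, -0.002]
ft_force: [-18.7, 0.2, 13.4]
grip_width: -0.001
grasp_force: 11.4
```

View pics/d2.png

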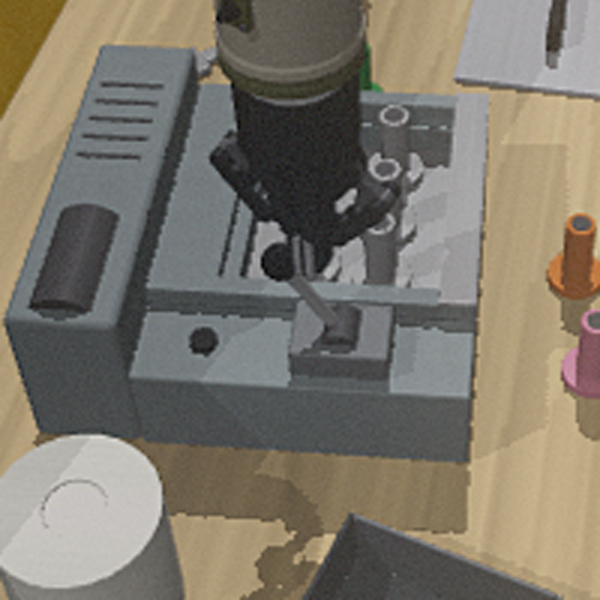

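Lever is over at the far end (ball at crop (278,262)). Back off, rise, and look down with the wrist camera.

```bash
python3 -m inch '[{"slide":[-0.04,-0.005,0],"yaw":0},{"slide":[-0.06,-0.01,0.04],"yaw":0},{"slide":[-0.06,-0.03,0.08],"yaw":0},{"slide":[-0.04,-0.06,0.12],"yaw":0},{"slide":[-0.03,-0.1,0.13],"yaw":0},{"slide":[-0.02,-0.14,0.13],"yaw":0},{"slide":[-0.02,-0.15,0.13],"yaw":0},{"slide":[-0.02,-0.15,0.13],"yaw":0},{"slide":[-0.02,-0.15,0.13],"yaw":0}]' 130; python3 - <<'E'
from h import *
c=snap('wrist','w1');E=c['extrinsics'];print(-E[:3,:3].T@E[:3,3],E[:3,:3].round(2),c['fx'])
E
```

```text
clock: 3.03
position: [0.5665, -0.0153, 0.3118]
ee_rot: [0.791, 0.612, 0.001, 0.0]
ft_force: [0.0, 1.2, -0.8]
grip_width: 0.495
grasp_force: 0.0
[0.58419883 0.05370681 0.44340009] [[ 0.97 -0.25  0.  ]
 [-0.24 -0.93  0.28]
 [-0.07 -0.27 -0.96]] 349.21770976158615
```

View pics/w1.png

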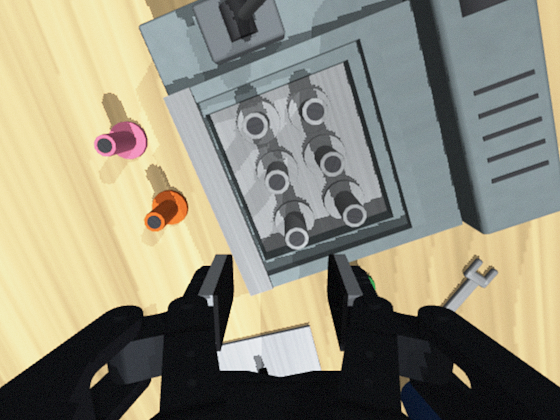

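Wrist view: six grey bush tops at (256,124), (314,111), (277,180), (331,161), (296,237), (354,214); ledge strip from (167,97) to (258,292).

```bash
python3 - <<'E'
from h import *
from fit import *
c=load('w1')
print([ray(c,u,v,.12)[:2].round(4).tolist() for u,v in((256,124),(277,180),(296,237),(314,111),(331,161),(354,214))])
pts=[(c,np.array(p),q) for p,q in(((167,97),(-.1025,.1125,.097)),((258,293),(-.1025,-.1125,.097)),((432,0),(.0,.0,.0)))][:2]
print(fit(pts,[.6,0,0])); print(fit(pts+W,[.6,0,0]))
E
```

```text
[[0.5598, 0.0439], [0.5651, -0.0105], [0.5688, -0.0708], [0.6129, 0.0418], [0.6182, -0.0058], [0.6289, -0.0618]]
(array([ 0.59881177, -0.01039093,  0.12292188]), array([[-0.18834811, -0.47685176],
       [ 0.2240165 ,  0.78057359]]))
(array([ 0.59871919, -0.01147443,  0.11558462]), array([[ 0.53524894, -0.39790056],
       [-0.53813856,  1.31887435],
       [ 0.75320383, -0.79505984],
       [-0.90377549, -1.58688531],
       [-3.50480378, -1.15525938],
       [-4.12830016, -0.10774272],
       [-1.18672795,  0.03785601],
       [ 0.91569866,  1.35279331]]))
```

```bash
python3 -m inch '[{"slide":[0.002,-0.035,0],"yaw":0},{"slide":[0.002,-0.056,-0.03],"yaw":0},{"slide":[0.002,-0.056,-0.07],"yaw":0},{"slide":[0.002,-0.056,-0.11],"yaw":0},{"slide":[0.002,-0.056,-0.15],"yaw":0},{"slide":[0.002,-0.056,-0.18],"yaw":0},{"slide":[0.002,-0.056,-0.2],"yaw":0},{"slide":[0.002,-0.056,-0.212],"yaw":0},{"slide":[0.002,-0.056,-0.212],"yaw":0},{"slide":[0.002,-0.056,-0.212],"yaw":0}]'; python3 -m inch '[{"slide":[0,0,0],"yaw":0},{"slide":[0,0,0],"yaw":0},{"slide":[0,0,0],"yaw":0},{"slide":[0,0,0],"yaw":0},{"slide":[0,0,0],"yaw":0},{"slide":[0,0,0],"yaw":0}]' 255 60
```

```text
clock: 3.92
position: [0.5688, -0.0688, 0.099]
ee_rot: [0.79, 0.614, 0.0, -0.0]
ft_force: [0.3, -0.1, 0.7]
grip_width: 0.494
grasp_force: 0.0
clock: 4.42
position: [0.5697, -0.0695, 0.1003]
ee_rot: [0.79, 0.613, 0.002, 0.001]
ft_force: [0.2, 2.1, 7.4]
grip_width: 0.258
grasp_force: 58.8
```

```bash
python3 -m inch '[{"slide":[0,0,0.04],"yaw":0},{"slide":[0,0,0.08],"yaw":0},{"slide":[0,0,0.12],"yaw":0},{"slide":[0,0,0.15],"yaw":0},{"slide":[-0.091,0.497,0.15],"yaw":0},{"slide":[-0.091,0.497,0.15],"yaw":0},{"slide":[-0.091,0.497,0.15],"yaw":0},{"slide":[-0.091,0.497,0.15],"yaw":0},{"slide":[-0.091,0.497,0.15],"yaw":0},{"slide":[-0.091,0.497,0.15],"yaw":0},{"slide":[-0.091,0.497,0.15],"yaw":0},{"slide":[-0.091,0.497,0.15],"yaw":0},{"slide":[-0.091,0.497,0.15],"yaw":0},{"slide":[-0.091,0.497,0.15],"yaw":0},{"slide":[-0.091,0.497,0.15],"yaw":0},{"slide":[-0.091,0.497,0.15],"yaw":0},{"slide":[-0.091,0.497,0.15],"yaw":0},{"slide":[-0.091,0.497,0.15],"yaw":0},{"slide":[-0.091,0.497,0.15],"yaw":0}]'; python3 - <<'E'
from h import *
c=snap('wrist','w2')
E
```

```text
clock: 6.0
position: [0.4774, 0.4273, 0.2485]
ee_rot: [0.79, 0.613, 0.0, 0.0]
ft_force: [0.5, -0.0, -0.4]
grip_width: 0.26
grasp_force: 59.6
```

View pics/w2.png

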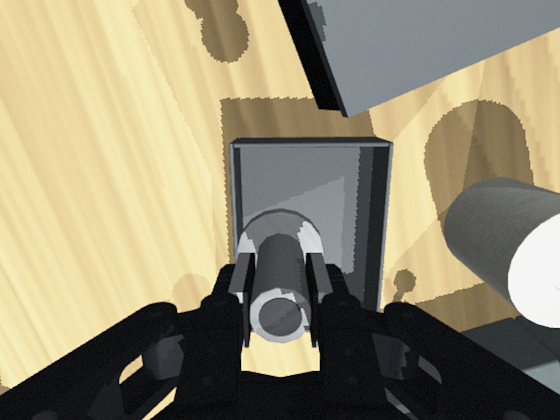

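```bash
python3 - <<'E'
from h import *
c=load('w2');S=load('scene0')
print([ray(c,u,v,.06)[:2].round(4).tolist() for u,v in((232,141),(392,141),(384,300))])
print('box',[ray(S,u,v,0)[:2].round(3).tolist() for u,v in((385,135),(450,158))],[ray(c,u,v,.0)[:2].round(3).tolist() for u,v in((318,107),(345,116))],[ray(c,u,v,.15)[:2].round(3).tolist() for u,v in((280,0),(345,116))])
E
```

```text
[[0.4455, 0.4774], [0.5857, 0.4416], [0.5518, 0.2827]]
box [[0.52, 0.546], [0.75, 0.57]] [[0.533, 0.485], [0.559, 0.469]] [[0.51, 0.554], [0.534, 0.48]]
```

The wrist view shows the bush held above the tote (far rim corners (232,141), (392,141)), and a tall box just beyond the tote; I'll use slots nearer to the robot.

```bash
python3 -m inch '[{"slide":[-0.007,-0.024,-0.03],"yaw":0},{"slide":[-0.007,-0.024,-0.07],"yaw":0},{"slide":[-0.007,-0.024,-0.11],"yaw":0},{"slide":[-0.007,-0.024,-0.15],"yaw":0},{"slide":[-0.007,-0.024,-0.18],"yaw":0},{"slide":[-0.007,-0.024,-0.196],"yaw":0},{"slide":[-0.007,-0.024,-0.196],"yaw":0},{"slide":[-0.007,-0.024,-0.196],"yaw":0}]';python3 -m inch '[{"slide":[0,0,0],"yaw":0},{"slide":[0,0,0],"yaw":0},{"slide":[0,0,0],"yaw":0},{"slide":[0,0,0.04],"yaw":0},{"slide":[0,0,0.08],"yaw":0},{"slide":[0,0,0.12],"yaw":0},{"slide":[0,0,0.16],"yaw":0},{"slide":[0,0,0.2],"yaw":0},{"slide":[0,0,0.2],"yaw":0}]' 145
```

```text
clock: 6.72
position: [0.4712, 0.4016, 0.0525]
ee_rot: [0.791, 0.612, -0.0, 0.0]
ft_force: [-0.6, 0.3, -1.3]
grip_width: 0.259
grasp_force: 64.0
clock: 7.47
position: [0.473, 0.405, 0.2624]
ee_rot: [0.79, 0.613, 0.007, -0.001]
ft_force: [0.9, 0.1, 0.3]
grip_width: 0.431
grasp_force: 0.0
```

```bash
cat >> h.py <<'E'
def tops(tag,exp,z=.12,r=14,R=45):
    # bush-tube top circles near the expected positions -> world xy
    c=snap('wrist',tag); g=cv2.medianBlur(cv2.cvtColor(c['frame'],cv2.COLOR_RGB2GRAY),3)
    H=cv2.HoughCircles(g,cv2.HOUGH_GRADIENT,1,12,param1=90,param2=16,minRadius=8,maxRadius=26)
    H=np.zeros((0,3)) if H is None else H[0]
    for e in exp:
        p=proj(c,np.array([*e,z])); k=sorted(H,key=lambda h:np.hypot(*(h[:2]-p)))[:2]
        print(e,p.round(0),[(ray(c,h[0],h[1],z)[:2].round(4).tolist(),round(float(h[2]),1)) for h in k])
E
python3 -m inch '[{"slide":[0.1585,-0.466,0],"yaw":0},{"slide":[0.1585,-0.466,0],"yaw":0},{"slide":[0.1585,-0.466,0],"yaw":0},{"slide":[0.1585,-0.466,0],"yaw":0},{"slide":[0.1585,-0.466,0],"yaw":0},{"slide":[0.1585,-0.466,0],"yaw":0},{"slide":[0.1585,-0.466,0],"yaw":0},{"slide":[0.1585,-0.466,0],"yaw":0},{"slide":[0.1585,-0.466,0],"yaw":0},{"slide":[0.1585,-0.466,0],"yaw":0},{"slide":[0.1585,-0.466,0],"yaw":0},{"slide":[0.1585,-0.466,0],"yaw":0},{"slide":[0.1585,-0.466,0],"yaw":0},{"slide":[0.1585,-0.466,0],"yaw":0}]' 140; python3 - <<'E'
from h import *
tops('w3',[(.560,.043),(.565,-.011),(.613,.041),(.6185,-.008),(.629,-.063)])
E
```

```text
clock: 8.63
position: [0.629, -0.0658, 0.2527]
ee_rot: [0.791, 0.611, 0.0, 0.001]
ft_force: [0.5, 1.4, 0.7]
grip_width: 0.452
grasp_force: 0.0
(0.56, 0.043) [148.  81.] [([0.5593, 0.0432], 11.8), ([0.5768, 0.0351], 24.3)]
(0.565, -0.011) [179. 153.] [([0.5641, -0.0117], 10.3), ([0.5775, -0.0098], 13.8)]
(0.613, 0.041) [219.  64.] [([0.6118, 0.0418], 18.5), ([0.6201, 0.0328], 25.4)]
(0.6185, -0.008) [246. 131.] [([0.6185, -0.0083], 10.3), ([0.6278, -0.0026], 17.7)]
(0.629, -0.063) [279. 197.] [([0.629, -0.0616], 16.1), ([0.6317, -0.0516], 24.3)]
```

```bash
python3 -m inch '[{"slide":[0,0.002,-0.04],"yaw":0},{"slide":[0,0.002,-0.08],"yaw":0},{"slide":[0,0.002,-0.12],"yaw":0},{"slide":[0,0.002,-0.14],"yaw":0},{"slide":[0,0.002,-0.1525],"yaw":0},{"slide":[0,0.002,-0.1525],"yaw":0},{"slide":[0,0.002,-0.1525],"yaw":0}]';python3 -m inch '[{"slide":[0,0,0],"yaw":0},{"slide":[0,0,0],"yaw":0},{"slide":[0,0,0],"yaw":0},{"slide":[0,0,0],"yaw":0},{"slide":[0,0,0],"yaw":0},{"slide":[0,0,0.04],"yaw":0},{"slide":[0,0,0.08],"yaw":0},{"slide":[0,0,0.12],"yaw":0},{"slide":[0,0,0.15],"yaw":0}]' 255
```

```text
clock: 9.27
position: [0.6294, -0.0598, 0.1008]
ee_rot: [0.79, 0.614, 0.0, 0.0]
ft_force: [1.4, -0.2, 1.3]
grip_width: 0.451
grasp_force: 0.0
clock: 10.02
position: [0.6295, -0.0612, 0.2545]
ee_rot: [0.79, 0.613, 0.002, 0.001]
ft_force: [0.7, -0.1, -1.0]
grip_width: 0.262
grasp_force: 59.3
```

```bash
cat >> h.py <<'E'
def moved(tag):
    c=snap('side',tag); a=cv2.GaussianBlur(c['frame'],(5,5),0).astype(int); b=cv2.GaussianBlur(load('side0')['frame'],(5,5),0).astype(int)
    d=abs(a-b).max(2)>40
    print('tote',d[340:420,220:340].mean().round(3),'cover',d[150:210,300:372].mean().round(3),'roll',d[315:395,145:212].mean().round(3))
E
python3 - <<'E'
from h import *
moved('m1')
E
python3 -m inch '[{"slide":[-0.097,0.448,0],"yaw":0},{"slide":[-0.097,0.448,0],"yaw":0},{"slide":[-0.097,0.448,0],"yaw":0},{"slide":[-0.097,0.448,0],"yaw":0},{"slide":[-0.097,0.448,0],"yaw":0},{"slide":[-0.097,0.448,0],"yaw":0},{"slide":[-0.097,0.448,0],"yaw":0},{"slide":[-0.097,0.448,0],"yaw":0},{"slide":[-0.097,0.448,0],"yaw":0},{"slide":[-0.097,0.448,0],"yaw":0},{"slide":[-0.097,0.448,0],"yaw":0},{"slide":[-0.097,0.448,0],"yaw":0},{"slide":[-0.097,0.448,0],"yaw":0},{"slide":[-0.097,0.448,0],"yaw":0},{"slide":[-0.097,0.448,0],"yaw":0}]'
python3 - <<'E'
from h import *
c=snap('wrist','w4')
g=cv2.cvtColor(c['frame'],cv2.COLOR_RGB2GRAY)
for q in((.4455,.4774),(.5857,.4416)): print(proj(c,np.array([*q,.06])))
cv2.imwrite('pics/w4c.png',cv2.resize(cv2.imread('pics/w4.png'),None,fx=.8,fy=.8))
E
```

```text
tote 0.317 cover 0.0 roll 0.0
clock: 11.32
position: [0.5328, 0.3858, 0.2503]
ee_rot: [0.791, 0.612, 0.0, 0.0]
ft_force: [-0.5, -0.0, -1.2]
grip_width: 0.263
grasp_force: 59.2
[158.73605352 110.95223752]
[321.69867072 110.49719768]
```

View pics/w4.png

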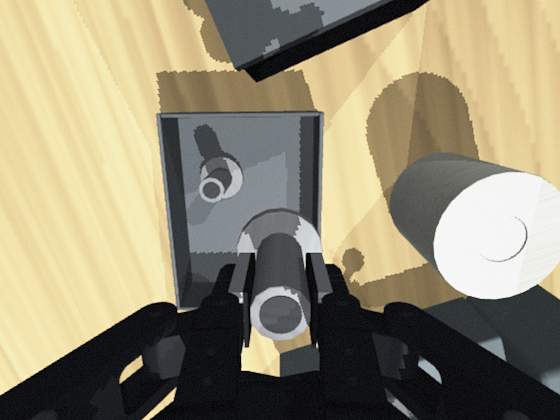

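Tote is where expected (rim corners at (159,112), (322,111)); first bush stands in it at (212,189). Lowering.

```bash
python3 -m inch '[{"slide":[0,0,-0.04],"yaw":0},{"slide":[0,0,-0.08],"yaw":0},{"slide":[0,0,-0.12],"yaw":0},{"slide":[0,0,-0.16],"yaw":0},{"slide":[0,0,-0.185],"yaw":0},{"slide":[0,0,-0.1975],"yaw":0},{"slide":[0,0,-0.1975],"yaw":0},{"slide":[0,0,-0.1975],"yaw":0}]';python3 -m inch '[{"slide":[0,0,0],"yaw":0},{"slide":[0,0,0],"yaw":0},{"slide":[0,0,0],"yaw":0},{"slide":[0,0,0.04],"yaw":0},{"slide":[0,0,0.08],"yaw":0},{"slide":[0,0,0.12],"yaw":0},{"slide":[0,0,0.16],"yaw":0},{"slide":[0,0,0.2],"yaw":0},{"slide":[0.0865,-0.394,0.2],"yaw":0},{"slide":[0.0865,-0.394,0.2],"yaw":0},{"slide":[0.0865,-0.394,0.2],"yaw":0},{"slide":[0.0865,-0.394,0.2],"yaw":0},{"slide":[0.0865,-0.394,0.2],"yaw":0},{"slide":[0.0865,-0.394,0.2],"yaw":0},{"slide":[0.0865,-0.394,0.2],"yaw":0},{"slide":[0.0865,-0.394,0.2],"yaw":0},{"slide":[0.0865,-0.394,0.2],"yaw":0},{"slide":[0.0865,-0.394,0.2],"yaw":0},{"slide":[0.0865,-0.394,0.2],"yaw":0},{"slide":[0.0865,-0.394,0.2],"yaw":0}]' 145; python3 - <<'E'
from h import *
tops('w5',[(.560,.043),(.565,-.011),(.613,.041),(.6185,-.008)])
E
```

```text
clock: 12.03
position: [0.5329, 0.3866, 0.0531]
ee_rot: [0.791, 0.612, 0.0, 0.0]
ft_force: [-0.4, 0.5, -0.7]
grip_width: 0.259
grasp_force: 64.3
clock: 13.7
position: [0.6185, -0.0093, 0.2529]
ee_rot: [0.791, 0.611, 0.0, 0.0]
ft_force: [0.6, 1.3, 0.2]
grip_width: 0.43
grasp_force: 0.0
(0.56, 0.043) [187. 155.] [([0.5626, 0.0432], 9.6), ([0.5531, 0.041], 22.1)]
(0.565, -0.011) [215. 219.] [([0.564, -0.0121], 9.6), ([0.5774, 0.0014], 22.1)]
(0.613, 0.041) [256. 139.] [([0.61, 0.0417], 19.6), ([0.619, 0.0461], 22.1)]
(0.6185, -0.008) [279. 199.] [([0.6185, -0.0085], 10.3), ([0.6212, 0.0016], 14.4)]
```

```bash
python3 -m inch '[{"slide":[0,0,-0.04],"yaw":0},{"slide":[0,0,-0.08],"yaw":0},{"slide":[0,0,-0.12],"yaw":0},{"slide":[0,0,-0.14],"yaw":0},{"slide":[0,0,-0.1525],"yaw":0},{"slide":[0,0,-0.1525],"yaw":0},{"slide":[0,0,-0.1525],"yaw":0}]';python3 -m inch '[{"slide":[0,0,0],"yaw":0},{"slide":[0,0,0],"yaw":0},{"slide":[0,0,0],"yaw":0},{"slide":[0,0,0],"yaw":0},{"slide":[0,0,0],"yaw":0},{"slide":[0,0,0.04],"yaw":0},{"slide":[0,0,0.08],"yaw":0},{"slide":[0,0,0.12],"yaw":0},{"slide":[0,0,0.15],"yaw":0},{"slide":[-0.1,0.344,0.15],"yaw":0},{"slide":[-0.1,0.344,0.15],"yaw":0},{"slide":[-0.1,0.344,0.15],"yaw":0},{"slide":[-0.1,0.344,0.15],"yaw":0},{"slide":[-0.1,0.344,0.15],"yaw":0},{"slide":[-0.1,0.344,0.15],"yaw":0},{"slide":[-0.1,0.344,0.15],"yaw":0},{"slide":[-0.1,0.344,0.15],"yaw":0},{"slide":[-0.1,0.344,0.15],"yaw":0},{"slide":[-0.1,0.344,0.15],"yaw":0},{"slide":[-0.1,0.344,0.15],"yaw":0}]' 255
cat >> h.py <<'E'
def totecheck(tag):
    # far rim corners of the tote in the wrist view; compare with w4 by template matching
    c=snap('wrist',tag); w=load('w4'); out=[]
    for q in((.4455,.4774),(.5857,.4416)):
        p=proj(w,np.array([*q,.06])).round().astype(int); t=w['frame'][p[1]-14:p[1]+22,p[0]-18:p[0]+18]
        m=cv2.matchTemplate(c['frame'],t,cv2.TM_CCOEFF_NORMED); _,s,_,l=cv2.minMaxLoc(m)
        print('rim',q,round(s,2),ray(c,l[0]+18,l[1]+14,.06)[:2].round(4))
E
python3 - <<'E'
from h import *
totecheck('w6')
E
```

```text
clock: 14.33
position: [0.6189, -0.0058, 0.1007]
ee_rot: [0.79, 0.614, 0.0, 0.0]
ft_force: [0.4, 0.4, 0.4]
grip_width: 0.426
grasp_force: 0.0
clock: 16.0
position: [0.5176, 0.3389, 0.2503]
ee_rot: [0.789, 0.614, 0.0, -0.0]
ft_force: [0.4, -0.7, -2.6]
grip_width: 0.262
grasp_force: 59.3
rim (0.4455, 0.4774) 0.99 [0.4455 0.476 ]
rim (0.5857, 0.4416) 0.95 [0.5855 0.4407]
```

Tote unmoved. Lower, release, and return for the next bush (N2 at 0.564, -0.012).

```bash
python3 -m inch '[{"slide":[0,0,-0.04],"yaw":0},{"slide":[0,0,-0.08],"yaw":0},{"slide":[0,0,-0.12],"yaw":0},{"slide":[0,0,-0.16],"yaw":0},{"slide":[0,0,-0.185],"yaw":0},{"slide":[0,0,-0.1975],"yaw":0},{"slide":[0,0,-0.1975],"yaw":0},{"slide":[0,0,-0.1975],"yaw":0}]';python3 -m inch '[{"slide":[0,0,0],"yaw":0},{"slide":[0,0,0],"yaw":0},{"slide":[0,0,0],"yaw":0},{"slide":[0,0,0.04],"yaw":0},{"slide":[0,0,0.08],"yaw":0},{"slide":[0,0,0.12],"yaw":0},{"slide":[0,0,0.16],"yaw":0},{"slide":[0,0,0.2],"yaw":0},{"slide":[0.046,-0.347,0.2],"yaw":0},{"slide":[0.046,-0.347,0.2],"yaw":0},{"slide":[0.046,-0.347,0.2],"yaw":0},{"slide":[0.046,-0.347,0.2],"yaw":0},{"slide":[0.046,-0.347,0.2],"yaw":0},{"slide":[0.046,-0.347,0.2],"yaw":0},{"slide":[0.046,-0.347,0.2],"yaw":0},{"slide":[0.046,-0.347,0.2],"yaw":0},{"slide":[0.046,-0.347,0.2],"yaw":0},{"slide":[0.046,-0.347,0.2],"yaw":0},{"slide":[0.046,-0.347,0.2],"yaw":0},{"slide":[0.046,-0.347,0.2],"yaw":0}]' 145; python3 - <<'E'
from h import *
tops('w7',[(.560,.043),(.565,-.011),(.613,.041)])
E
```

```text
clock: 16.72
position: [0.5197, 0.336, 0.0532]
ee_rot: [0.791, 0.612, 0.0, 0.0]
ft_force: [0.4, 0.0, -1.6]
grip_width: 0.263
grasp_force: 64.1
clock: 18.38
position: [0.5644, -0.0086, 0.2526]
ee_rot: [0.79, 0.613, 0.0, -0.0]
ft_force: [0.8, 0.4, -0.1]
grip_width: 0.427
grasp_force: 0.0
(0.56, 0.043) [257. 137.] [([0.5608, 0.0388], 16.6), ([0.5638, 0.0471], 25.4)]
(0.565, -0.011) [281. 203.] [([0.5639, -0.0125], 9.4), ([0.5671, 0.0001], 13.0)]
(0.613, 0.041) [327. 122.] [([0.6139, 0.041], 10.5), ([0.6038, 0.0687], 21.0)]
```

```bash
python3 -m inch '[{"slide":[0,0,-0.04],"yaw":0},{"slide":[0,0,-0.08],"yaw":0},{"slide":[0,0,-0.12],"yaw":0},{"slide":[0,0,-0.14],"yaw":0},{"slide":[0,0,-0.1525],"yaw":0},{"slide":[0,0,-0.1525],"yaw":0},{"slide":[0,0,-0.1525],"yaw":0}]';python3 -m inch '[{"slide":[0,0,0],"yaw":0},{"slide":[0,0,0],"yaw":0},{"slide":[0,0,0],"yaw":0},{"slide":[0,0,0],"yaw":0},{"slide":[0,0,0],"yaw":0},{"slide":[0,0,0.04],"yaw":0},{"slide":[0,0,0.08],"yaw":0},{"slide":[0,0,0.12],"yaw":0},{"slide":[0,0,0.15],"yaw":0},{"slide":[-0.108,0.363,0.15],"yaw":0},{"slide":[-0.108,0.363,0.15],"yaw":0},{"slide":[-0.108,0.363,0.15],"yaw":0},{"slide":[-0.108,0.363,0.15],"yaw":0},{"slide":[-0.108,0.363,0.15],"yaw":0},{"slide":[-0.108,0.363,0.15],"yaw":0},{"slide":[-0.108,0.363,0.15],"yaw":0},{"slide":[-0.108,0.363,0.15],"yaw":0},{"slide":[-0.108,0.363,0.15],"yaw":0},{"slide":[-0.108,0.363,0.15],"yaw":0},{"slide":[-0.108,0.363,0.15],"yaw":0}]' 255
python3 - <<'E'
from h import *
totecheck('w8')
E
```

```text
clock: 19.02
position: [0.5649, -0.009, 0.1006]
ee_rot: [0.79, 0.613, 0.0, 0.0]
ft_force: [0.6, 0.5, -0.3]
grip_width: 0.431
grasp_force: 0.0
clock: 20.68
position: [0.4546, 0.3565, 0.25]
ee_rot: [0.788, 0.615, 0.0, -0.0]
ft_force: [0.7, -0.9, -1.4]
grip_width: 0.264
grasp_force: 59.4
rim (0.4455, 0.4774) 0.89 [0.6508 0.4099]
rim (0.5857, 0.4416) 0.9 [0.5852 0.4411]
```

```bash
python3 -m inch '[{"slide":[0,0,-0.04],"yaw":0},{"slide":[0,0,-0.08],"yaw":0},{"slide":[0,0,-0.12],"yaw":0},{"slide":[0,0,-0.16],"yaw":0},{"slide":[0,0,-0.185],"yaw":0},{"slide":[0,0,-0.1975],"yaw":0},{"slide":[0,0,-0.1975],"yaw":0},{"slide":[0,0,-0.1975],"yaw":0}]';python3 -m inch '[{"slide":[0,0,0],"yaw":0},{"slide":[0,0,0],"yaw":0},{"slide":[0,0,0],"yaw":0},{"slide":[0,0,0.04],"yaw":0},{"slide":[0,0,0.08],"yaw":0},{"slide":[0,0,0.12],"yaw":0},{"slide":[0,0,0.16],"yaw":0},{"slide":[0,0,0.2],"yaw":0},{"slide":[0.104,-0.309,0.2],"yaw":0},{"slide":[0.104,-0.309,0.2],"yaw":0},{"slide":[0.104,-0.309,0.2],"yaw":0},{"slide":[0.104,-0.309,0.2],"yaw":0},{"slide":[0.104,-0.309,0.2],"yaw":0},{"slide":[0.104,-0.309,0.2],"yaw":0},{"slide":[0.104,-0.309,0.2],"yaw":0},{"slide":[0.104,-0.309,0.2],"yaw":0},{"slide":[0.104,-0.309,0.2],"yaw":0},{"slide":[0.104,-0.309,0.2],"yaw":0},{"slide":[0.104,-0.309,0.2],"yaw":0},{"slide":[0.104,-0.309,0.2],"yaw":0}]' 145; python3 - <<'E'
from h import *
tops('w9',[(.560,.043),(.613,.041)])
E
```

```text
clock: 21.4
position: [0.4576, 0.3523, 0.0532]
ee_rot: [0.791, 0.612, 0.0, 0.0]
ft_force: [-0.7, -0.2, -1.1]
grip_width: 0.26
grasp_force: 62.2
clock: 23.07
position: [0.5602, 0.0457, 0.2525]
ee_rot: [0.789, 0.614, 0.0, -0.0]
ft_force: [-0.0, 0.4, -0.0]
grip_width: 0.434
grasp_force: 0.0
(0.56, 0.043) [281. 204.] [([0.5589, 0.0421], 9.6), ([0.5614, 0.0548], 13.0)]
(0.613, 0.041) [347. 190.] [([0.6128, 0.0393], 12.2), ([0.6084, 0.0566], 21.0)]
```

```bash
python3 -m inch '[{"slide":[0,0,-0.04],"yaw":0},{"slide":[0,0,-0.08],"yaw":0},{"slide":[0,0,-0.12],"yaw":0},{"slide":[0,0,-0.14],"yaw":0},{"slide":[0,0,-0.1525],"yaw":0},{"slide":[0,0,-0.1525],"yaw":0},{"slide":[0,0,-0.1525],"yaw":0}]';python3 -m inch '[{"slide":[0,0,0],"yaw":0},{"slide":[0,0,0],"yaw":0},{"slide":[0,0,0],"yaw":0},{"slide":[0,0,0],"yaw":0},{"slide":[0,0,0],"yaw":0},{"slide":[0,0,0.04],"yaw":0},{"slide":[0,0,0.08],"yaw":0},{"slide":[0,0,0.12],"yaw":0},{"slide":[0,0,0.15],"yaw":0},{"slide":[-0.116,0.262,0.15],"yaw":0},{"slide":[-0.116,0.262,0.15],"yaw":0},{"slide":[-0.116,0.262,0.15],"yaw":0},{"slide":[-0.116,0.262,0.15],"yaw":0},{"slide":[-0.116,0.262,0.15],"yaw":0},{"slide":[-0.116,0.262,0.15],"yaw":0},{"slide":[-0.116,0.262,0.15],"yaw":0},{"slide":[-0.116,0.262,0.15],"yaw":0},{"slide":[-0.116,0.262,0.15],"yaw":0},{"slide":[-0.116,0.262,0.15],"yaw":0}]' 255
python3 - <<'E'
from h import *
totecheck('w10')
E
```

```text
clock: 23.7
position: [0.5608, 0.0448, 0.1006]
ee_rot: [0.79, 0.613, 0.0, 0.0]
ft_force: [-0.4, -0.5, 0.5]
grip_width: 0.43
grasp_force: 0.0
clock: 25.28
position: [0.4448, 0.3057, 0.2502]
ee_rot: [0.79, 0.613, 0.0, 0.0]
ft_force: [0.5, -1.5, -1.9]
grip_width: 0.262
grasp_force: 59.4
rim (0.4455, 0.4774) 0.9 [0.403  0.3061]
rim (0.5857, 0.4416) 0.85 [0.5823 0.2878]
```

```bash
python3 - <<'E'
from h import *
tops('w11',[(.4705,.403),(.5325,.387),(.5185,.336),(.4566,.3514)],z=.069)
E
```

```text
(0.4705, 0.403) [280.  69.] [([0.4603, 0.4145], 23.2), ([0.4766, 0.3802], 21.0)]
(0.5325, 0.387) [356.  69.] [([0.5325, 0.3823], 9.6), ([0.5221, 0.3817], 23.2)]
(0.5185, 0.336) [352. 133.] [([0.5216, 0.3304], 9.6), ([0.5115, 0.3384], 23.0)]
(0.4566, 0.3514) [279. 134.] [([0.458, 0.3522], 22.1), ([0.4248, 0.3381], 25.4)]
```

Bushes in the tote are where they were put. Lower, release, fetch the last (0.6125, 0.041).

```bash
python3 -m inch '[{"slide":[0,0,-0.04],"yaw":0},{"slide":[0,0,-0.08],"yaw":0},{"slide":[0,0,-0.12],"yaw":0},{"slide":[0,0,-0.16],"yaw":0},{"slide":[0,0,-0.185],"yaw":0},{"slide":[0,0,-0.1975],"yaw":0},{"slide":[0,0,-0.1975],"yaw":0},{"slide":[0,0,-0.1975],"yaw":0}]';python3 -m inch '[{"slide":[0,0,0],"yaw":0},{"slide":[0,0,0],"yaw":0},{"slide":[0,0,0],"yaw":0},{"slide":[0,0,0.04],"yaw":0},{"slide":[0,0,0.08],"yaw":0},{"slide":[0,0,0.12],"yaw":0},{"slide":[0,0,0.16],"yaw":0},{"slide":[0,0,0.2],"yaw":0},{"slide":[0.04,-0.264,0.2],"yaw":0},{"slide":[0.04,-0.264,0.2],"yaw":0},{"slide":[0.04,-0.264,0.2],"yaw":0},{"slide":[0.04,-0.264,0.2],"yaw":0},{"slide":[0.04,-0.264,0.2],"yaw":0},{"slide":[0.04,-0.264,0.2],"yaw":0},{"slide":[0.168,-0.264,0.2],"yaw":0},{"slide":[0.168,-0.264,0.2],"yaw":0},{"slide":[0.168,-0.264,0.2],"yaw":0},{"slide":[0.168,-0.264,0.2],"yaw":0},{"slide":[0.168,-0.264,0.2],"yaw":0},{"slide":[0.168,-0.264,0.2],"yaw":0}]' 145; python3 - <<'E'
from h import *
tops('w12',[(.613,.041)])
E
```

```text
clock: 26.05
position: [0.4451, 0.305, 0.0521]
ee_rot: [0.791, 0.612, -0.0, 0.0]
ft_force: [-0.2, -1.4, -2.2]
grip_width: 0.257
grasp_force: 62.2
clock: 27.72
position: [0.6121, 0.0418, 0.2521]
ee_rot: [0.79, 0.613, -0.0, 0.0]
ft_force: [-0.7, -0.6, 0.4]
grip_width: 0.429
grasp_force: 0.0
(0.613, 0.041) [281. 201.] [([0.6133, 0.0416], 9.4), ([0.6153, 0.0527], 13.2)]
```

```bash
python3 -m inch '[{"slide":[0,0,-0.04],"yaw":0},{"slide":[0,0,-0.08],"yaw":0},{"slide":[0,0,-0.12],"yaw":0},{"slide":[0,0,-0.14],"yaw":0},{"slide":[0,0,-0.1525],"yaw":0},{"slide":[0,0,-0.1525],"yaw":0},{"slide":[0,0,-0.1525],"yaw":0}]';python3 -m inch '[{"slide":[0,0,0],"yaw":0},{"slide":[0,0,0],"yaw":0},{"slide":[0,0,0],"yaw":0},{"slide":[0,0,0],"yaw":0},{"slide":[0,0,0],"yaw":0},{"slide":[0,0,0.04],"yaw":0},{"slide":[0,0,0.08],"yaw":0},{"slide":[0,0,0.12],"yaw":0},{"slide":[0,0,0.16],"yaw":0},{"slide":[-0.1065,0.247,0.16],"yaw":0},{"slide":[-0.1065,0.247,0.16],"yaw":0},{"slide":[-0.1065,0.247,0.16],"yaw":0},{"slide":[-0.1065,0.247,0.16],"yaw":0},{"slide":[-0.1065,0.247,0.16],"yaw":0},{"slide":[-0.1065,0.247,0.16],"yaw":0},{"slide":[-0.1065,0.247,0.16],"yaw":0},{"slide":[-0.1065,0.247,0.16],"yaw":0},{"slide":[-0.1065,0.247,0.16],"yaw":0},{"slide":[-0.1065,0.247,0.16],"yaw":0}]' 255
python3 - <<'E'
from h import *
tops('w13',[(.5325,.387),(.5185,.336),(.4566,.3514),(.4445,.304)],z=.069)
E
```

```text
clock: 28.35
position: [0.6126, 0.0426, 0.1014]
ee_rot: [0.79, 0.613, 0.001, 0.0]
ft_force: [0.7, -0.4, 1.1]
grip_width: 0.431
grasp_force: 0.0
clock: 29.93
position: [0.5065, 0.2883, 0.2607]
ee_rot: [0.79, 0.613, 0.001, 0.0]
ft_force: [0.1, -0.7, -1.8]
grip_width: 0.258
grasp_force: 59.7
(0.5325, 0.387) [280.  69.] [([0.5274, 0.3878], 11.0), ([0.5302, 0.3778], 22.1)]
(0.5185, 0.336) [279. 131.] [([0.5203, 0.3354], 21.0), ([0.5239, 0.364], 10.6)]
(0.4566, 0.3514) [209. 132.] [([0.4539, 0.3507], 11.6), ([0.4674, 0.3481], 19.9)]
(0.4445, 0.304) [212. 185.] [([0.4441, 0.3014], 11.8), ([0.4566, 0.31], 19.6)]
```

```bash
python3 -m inch '[{"slide":[0,0,-0.04],"yaw":0},{"slide":[0,0,-0.08],"yaw":0},{"slide":[0,0,-0.12],"yaw":0},{"slide":[0,0,-0.16],"yaw":0},{"slide":[0,0,-0.19],"yaw":0},{"slide":[0,0,-0.2075],"yaw":0},{"slide":[0,0,-0.2075],"yaw":0},{"slide":[0,0,-0.2075],"yaw":0}]';python3 -m inch '[{"slide":[0,0,0],"yaw":0},{"slide":[0,0,0],"yaw":0},{"slide":[0,0,0],"yaw":0},{"slide":[0,0,0.04],"yaw":0},{"slide":[0,0,0.08],"yaw":0},{"slide":[0,0,0.12],"yaw":0},{"slide":[0,0,0.16],"yaw":0},{"slide":[0,0,0.2],"yaw":0},{"slide":[-0.07,-0.25,0.22],"yaw":-0.5},{"slide":[-0.07,-0.25,0.22],"yaw":-0.5},{"slide":[-0.07,-0.25,0.22],"yaw":-0.5},{"slide":[-0.07,-0.25,0.22],"yaw":-0.5},{"slide":[-0.07,-0.25,0.22],"yaw":-0.5},{"slide":[-0.07,-0.25,0.22],"yaw":-0.5},{"slide":[-0.07,-0.25,0.22],"yaw":-0.5}]' 145; python3 - <<'E'
from h import *
snap('scene','sc3');crop('sc3',240,100,430,300,3,'sc3c')
E
python3 -m inch '[{"slide":[0.03,-0.383,0.04],"yaw":-0.8},{"slide":[0.03,-0.383,0.04],"yaw":-0.8},{"slide":[0.03,-0.383,0.04],"yaw":-0.8},{"slide":[0.03,-0.383,0.04],"yaw":-0.8},{"slide":[0.03,-0.383,0.04],"yaw":-0.8},{"slide":[0.03,-0.383,0.04],"yaw":-0.8},{"slide":[0.03,-0.383,0.04],"yaw":-0.8},{"slide":[0.03,-0.383,0.04],"yaw":-0.8},{"slide":[0.03,-0.383,0.04],"yaw":-0.8},{"slide":[0.03,-0.383,0.04],"yaw":-0.8},{"slide":[0.03,-0.383,0.04],"yaw":-0.8},{"slide":[0.03,-0.383,0.04],"yaw":-0.8},{"slide":[0.03,-0.383,0.04],"yaw":-0.8}]' 0;python3 - <<'E'
from h import *
snap('wrist','w14')
E
```

```text
clock: 30.65
position: [0.5065, 0.2876, 0.0519]
ee_rot: [0.791, 0.612, -0.0, 0.0]
ft_force: [0.6, 0.4, -1.0]
grip_width: 0.26
grasp_force: 66.4
clock: 31.9
position: [0.435, 0.0331, 0.2734]
ee_rot: [0.919, 0.395, 0.001, -0.001]
ft_force: [0.7, -0.4, 0.7]
grip_width: 0.426
grasp_force: 0.0
clock: 33.03
position: [0.4666, -0.3426, 0.3123]
ee_rot: [1.0, 0.011, 0.0, -0.0]
ft_force: [-0.1, 0.8, 0.2]
grip_width: 1.002
grasp_force: 0.0
```

View pics/sc3c.png

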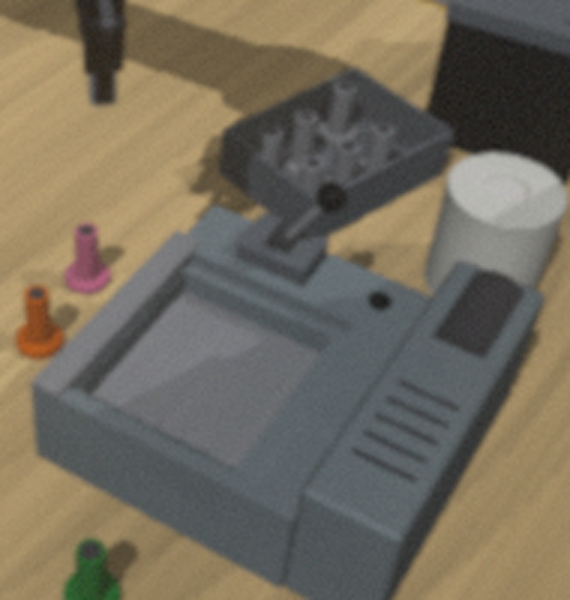

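View pics/w14.png

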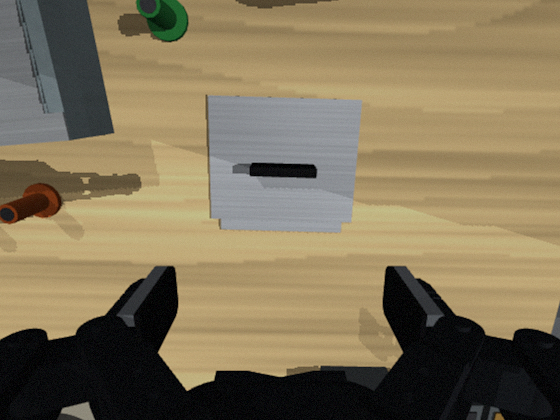

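The scene crop shows the tray empty, six bushes in the tote, lever off. The wrist view shows the cover: far corners (207,96), (361,101), lip corners (220,231), (342,233), fin from (250,170) to (317,172).

```bash
python3 - <<'E'
from h import *
from fit import *
c=load('w14')
P=[((207,96),(.085,.0925,.005)),((361,101),(.085,-.0925,.005)),((350,222),(-.07,-.0925,.005)),((209,218),(-.07,.0925,.005)),((220,231),(-.085,.08,.004)),((342,233),(-.085,-.08,.004)),((250,170),(0,.04,.037)),((317,172),(0,-.04,.037))]
p,r=fit([(c,np.array(a,float),q) for a,q in P],[.46,-.34,0]);print(p,r.round(1).tolist())
# dark fin mask
g=c['frame'].max(2);m=(g<50).astype(np.uint8);m[:140]=0;m[200:]=0;m[:,:225]=0;m[:,340:]=0
n,l,s,ce=cv2.connectedComponentsWithStats(m);i=1+s[1:,4].argmax();print(s[i],ce[i])
for q in((0,.04,.037),(0,-.04,.037)):print(proj(c,place(p,q)))
o=get_obs();print(o['position'],o['ee_rot'])
E
```

```text
[ 0.46253717 -0.34570776 -0.0070524 ] [[0.2, -0.7], [0.5, -1.0], [0.5, 0.4], [1.7, 0.5], [0.5, -1.8], [-2.0, -0.5], [-1.5, 1.6], [-0.6, 1.6]]
[250 163  67  15 856] [282.68691589 169.82827103]
[248.53935887 171.63555072]
[316.36684989 173.5606389 ]
[ 0.46668084 -0.34219993  0.31238065] [ 9.99939013e-01  1.10287535e-02  3.63885609e-04 -4.53246909e-04]
```

```bash
python3 -m inch '[{"slide":[-0.0035,-0.003,-0.04],"yaw":-0.03},{"slide":[-0.0035,-0.003,-0.08],"yaw":-0.03},{"slide":[-0.0035,-0.003,-0.12],"yaw":-0.03},{"slide":[-0.0035,-0.003,-0.16],"yaw":-0.03},{"slide":[-0.0035,-0.003,-0.19],"yaw":-0.03},{"slide":[-0.0035,-0.003,-0.19],"yaw":-0.03},{"slide":[-0.0035,-0.003,-0.19],"yaw":-0.03},{"slide":[-0.0035,-0.003,-0.19],"yaw":-0.03},{"slide":[-0.0035,-0.003,-0.19],"yaw":-0.03}]' 0;python3 - <<'E'
from h import *
from fit import *
c=snap('wrist','w15');o=get_obs();print(o['position'],o['ee_rot'],o['joint_velocities'].round(3))
g=c['frame'].max(2)
p=[.4625,-.3465,-.007]
for q in((0,.04,.037),(0,-.04,.037),(0.006,.04,.037),(.006,-.04,.037)):print(proj(c,place(p,q)))
crop('w15',120,120,440,360,2.4,'w15c')
E
```

```text
clock: 33.83
position: [0.4639, -0.3471, 0.1249]
ee_rot: [1.0, -0.005, 0.002, 0.001]
ft_force: [0.5, 0.7, -0.3]
grip_width: 1.003
grasp_force: 0.0
[ 0.4636872  -0.34716482  0.12466976] [ 9.99987026e-01 -4.75871645e-03  1.70585916e-03  6.27124962e-04] [ 0.006  0.007 -0.005  0.009 -0.005 -0.004  0.002]
[218.2066254  220.83033485]
[339.07155692 220.54001025]
[217.74186043 212.14792523]
[339.48243073 211.85963639]
```

View pics/w15c.png

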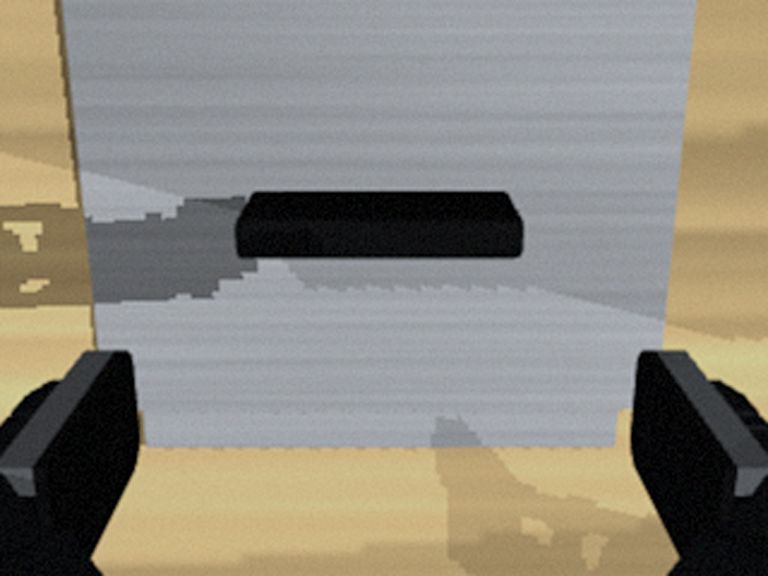

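Fin top near edge runs from crop (236,257) to (522,257), i.e. fin 1.4 mm to +y of the tool; shift and descend, then grip its ends.

```bash
python3 -m inch '[{"slide":[0,0.0012,-0.04],"yaw":0},{"slide":[0,0.0012,-0.07],"yaw":0},{"slide":[0,0.0012,-0.07],"yaw":0},{"slide":[0,0.0012,-0.07],"yaw":0},{"slide":[0,0.0012,-0.085],"yaw":0},{"slide":[0,0.0012,-0.097],"yaw":0},{"slide":[0,0.0012,-0.105],"yaw":0},{"slide":[0,0.0012,-0.105],"yaw":0},{"slide":[0,0.0012,-0.105],"yaw":0}]' 0;python3 -m inch '[{"slide":[0,0,0],"yaw":0},{"slide":[0,0,0],"yaw":0},{"slide":[0,0,0],"yaw":0},{"slide":[0,0,0],"yaw":0},{"slide":[0,0,0],"yaw":0},{"slide":[0,0,0],"yaw":0}]' 255 60
```

```text
clock: 34.63
position: [0.4624, -0.3457, 0.0175]
ee_rot: [1.0, -0.005, -0.0, 0.0]
ft_force: [-0.2, -0.2, 0.1]
grip_width: 1.0
grasp_force: 0.0
clock: 35.13
position: [0.4626, -0.3459, 0.0184]
ee_rot: [1.0, -0.005, 0.0, 0.0]
ft_force: [-2.9, 1.8, 6.4]
grip_width: 0.921
grasp_force: 72.4
```

```bash
python3 -m inch '[{"slide":[0,0,0.02],"yaw":0},{"slide":[0,0,0.05],"yaw":0},{"slide":[0,0,0.09],"yaw":0},{"slide":[0,0,0.13],"yaw":0},{"slide":[0,0,0.17],"yaw":0},{"slide":[0,0,0.21],"yaw":0},{"slide":[0,0,0.235],"yaw":0},{"slide":[0,0,0.235],"yaw":0},{"slide":[0,0,0.235],"yaw":0}]';python3 -m inch '[{"slide":[0.02,0.03,0],"yaw":0.03},{"slide":[0.04,0.065,0],"yaw":0.06},{"slide":[0.06,0.1,0],"yaw":0.09},{"slide":[0.08,0.135,0],"yaw":0.127},{"slide":[0.1,0.17,0],"yaw":0.127},{"slide":[0.12,0.205,0],"yaw":0.127},{"slide":[0.14,0.24,0],"yaw":0.127},{"slide":[0.16,0.275,0],"yaw":0.127},{"slide":[0.18,0.305,0],"yaw":0.127},{"slide":[0.198,0.33,0],"yaw":0.127},{"slide":[0.21,0.343,0],"yaw":0.127},{"slide":[0.21,0.343,0],"yaw":0.127},{"slide":[0.21,0.343,0],"yaw":0.127},{"slide":[0.21,0.343,0],"yaw":0.127}]'; python3 - <<'E'
from h import *
snap('wrist','w16');print(get_obs()['position'])
snap('side','sd16');snap('scene','sc16')
E
```

```text
clock: 35.88
position: [0.4626, -0.3458, 0.2533]
ee_rot: [1.0, -0.005, 0.001, 0.0]
ft_force: [-0.1, 0.1, -5.5]
grip_width: 0.915
grasp_force: 77.1
clock: 37.05
position: [0.6715, -0.0036, 0.2507]
ee_rot: [0.998, 0.058, -0.001, 0.0]
ft_force: [-0.2, -1.0, -3.8]
grip_width: 0.916
grasp_force: 76.9
[ 0.67154118 -0.00396816  0.25126369]
```

View pics/w16.png

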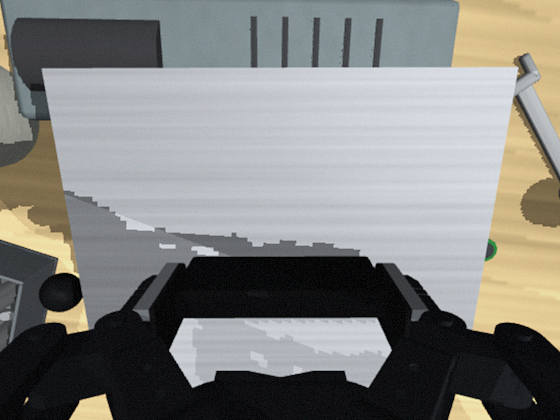

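Wrist view: the cover hangs level and square to the washer (far edge (42,68)-(519,67)); a dark cylinder lies on the pump housing near (90,50). I check its clearance.

```bash
python3 - <<'E'
from h import *
from fit import *
w=np.array([.5988,-.0115,.12]);inv=lambda P:(Rz(-w[2])@(P-[w[0],w[1],0]))[:2].round(4).tolist()
c=load('w16')
for z in(.15,.165,.18):print(z,[inv(ray(c,u,v,z)) for u,v in((40,92),(14,90),(160,66),(160,22),(457,2),(35,119))])
E0=np.array([.0,0,0])
# cover pose from far corners + plate corners, z from TCP
zc=get_obs()['position'][2]-.0184
print('cover',[inv(ray(c,u,v,zc+.005)) for u,v in((42,68),(519,67))],inv(get_obs()['position']))
S=load('scene0');D=load('side0')
print([inv(ray(S,240+u/3.05,110+v/3.05,.15)) for u,v in((312,467),(468,237),(405,515),(550,270))],[inv(ray(D,150+u/2.4,170+v/2.4,.15)) for u,v in((158,40),(110,262),(83,37),(5,250))])
E
```

```text
0.15 [[0.1531, 0.1499], [0.1544, 0.1661], [0.1681, 0.0728], [0.1926, 0.0703], [0.2025, -0.1061], [0.1367, 0.1564]]
0.165 [[0.1526, 0.1402], [0.1538, 0.1553], [0.1666, 0.068], [0.1895, 0.0657], [0.1988, -0.0993], [0.1372, 0.1463]]
0.18 [[0.1521, 0.1304], [0.1532, 0.1445], [0.1651, 0.0632], [0.1864, 0.0611], [0.1951, -0.0925], [0.1377, 0.1361]]
cover [[0.1586, 0.0898], [0.1583, -0.0928]] [0.0734, -0.0011]
[[0.1394, -0.127], [0.1454, 0.1503], [0.2089, -0.1289], [0.2149, 0.1493]] [[0.1207, -0.093], [0.1144, 0.1894], [0.1969, -0.094], [0.2046, 0.1815]]
```

```bash
python3 -m inch '[{"slide":[-0.012,0,-0.03],"yaw":0},{"slide":[-0.012,0,-0.055],"yaw":0},{"slide":[-0.012,0,-0.07],"yaw":0},{"slide":[-0.012,0,-0.076],"yaw":0},{"slide":[-0.012,0,-0.08],"yaw":0},{"slide":[-0.012,0,-0.084],"yaw":0},{"slide":[-0.012,0,-0.088],"yaw":0},{"slide":[-0.012,0,-0.092],"yaw":0},{"slide":[-0.012,0,-0.096],"yaw":0},{"slide":[-0.012,0,-0.098],"yaw":0},{"slide":[-0.012,0,-0.098],"yaw":0},{"slide":[-0.012,0,-0.098],"yaw":0}]'; python3 - <<'E'
from h import *
snap('wrist','w17');snap('side','sd17');snap('scene','sc17')
E
```

```text
clock: 38.2
position: [0.6604, -0.0025, 0.1544]
ee_rot: [0.998, 0.058, 0.0, 0.0]
ft_force: [-0.9, 0.5, -3.5]
grip_width: 0.921
grasp_force: 76.9
```

```bash
cat > tilt.py <<'E'
from h import *
from scipy.spatial.transform import Rotation as Ro
from scipy.optimize import least_squares
# cover in tool-camera: project far corners/edges for given (dx,dy,dz,yaw,tilt) with pivot at TCP
def corners(P,yaw,t,dz=-.0184,piv=.019,dx=0,dy=0):
    R=Ro.from_euler('z',yaw)*Ro.from_euler('y',-t)
    f=lambda q:P+R.apply(np.array(q)+[dx,dy,-piv])+[0,0,dz+piv]
    return f
def edges(c):
    g=cv2.GaussianBlur(c['frame'].max(2),(5,5),0).astype(int)
    top=[(u,int(np.argmax(g[15:240,u]>150))+15) for u in (150,200,250,350,400,440)]
    return top
if __name__=='__main__':
    import sys
    for tag,P,yaw in(('w16',(.6715,-.0039,.2512),.12),('w17',(.6604,-.0025,.1544),.12)):
        c=load(tag); print(tag,edges(c))
        for t in(0,.1,.15,.2,.25):
            f=corners(np.array(P),yaw,t);print(t,[proj(c,f(q)).round(0).tolist() for q in((.085,.0925,.005),(.085,-.0925,.005),(.085,0,.005))])
E
python3 tilt.py
```

```text
w16 [(150, 68), (200, 67), (250, 67), (350, 15), (400, 16), (440, 15)]
0 [[40.0, 70.0], [520.0, 68.0], [280.0, 69.0]]
0.1 [[23.0, 65.0], [536.0, 62.0], [280.0, 64.0]]
0.15 [[15.0, 63.0], [545.0, 60.0], [280.0, 62.0]]
0.2 [[5.0, 61.0], [554.0, 59.0], [280.0, 60.0]]
0.25 [[-4.0, 61.0], [564.0, 58.0], [280.0, 60.0]]
w17 [(150, 66), (200, 15), (250, 15), (350, 39), (400, 49), (440, 15)]
0 [[40.0, 70.0], [518.0, 68.0], [279.0, 69.0]]
0.1 [[24.0, 65.0], [534.0, 63.0], [279.0, 64.0]]
0.15 [[16.0, 63.0], [542.0, 61.0], [279.0, 62.0]]
0.2 [[7.0, 61.0], [551.0, 60.0], [279.0, 61.0]]
0.25 [[-3.0, 61.0], [561.0, 59.0], [279.0, 60.0]]
```

View pics/w17.png

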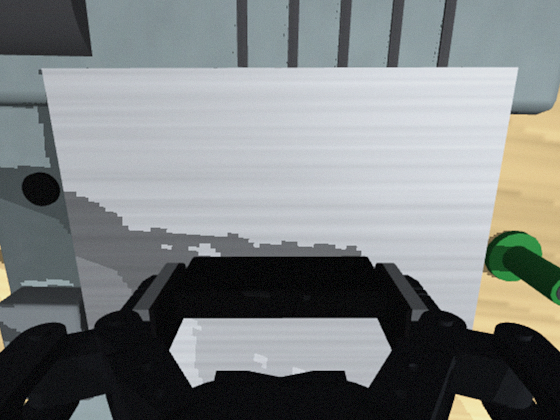

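The cover is still level (far corners (42,69), (518,68)), so the far end has not borne on the housing yet; the housing's near edge is seen at (20,104) and (530,112).

```bash
python3 - <<'E'
from h import *
from fit import *
w=np.array([.5988,-.0115,.12]);inv=lambda P:(Rz(-w[2])@(P-[w[0],w[1],0]))[:2].round(4).tolist()
c=load('w17')
for z in(.15,.14,.08):print(z,[inv(ray(c,u,v,z)) for u,v in((20,104),(530,112),(550,95))])
print('covfar',[inv(ray(c,u,v,.141)) for u,v in((42,69),(518,68))])
print('tcp',inv(get_obs()['position']),get_obs()['ft_force'])
E
```

```text
0.15 [[0.1345, 0.0982], [0.1311, -0.0927], [0.1372, -0.0989]]
0.14 [[0.1346, 0.1054], [0.1309, -0.0996], [0.1374, -0.1063]]
0.08 [[0.135, 0.1481], [0.1298, -0.1411], [0.139, -0.1505]]
covfar [[0.1475, 0.0934], [0.1474, -0.091]]
tcp [0.0624, 0.0014] [ 0.44950631 -0.44960769 -4.68310593]
```

```bash
python3 - <<'E'
from h import *
from fit import *
w=np.array([.5988,-.0115,.12]);inv=lambda P:(Rz(-w[2])@(P-[w[0],w[1],0]))[:2].round(4).tolist()
c=load('w17');S=load('scene0')
for z in(.15,.14,.13,.12,.11,.10,.09):print(z,inv(ray(c,530,112,z)),inv(ray(S,240+307/3.,100+490/3.,z)))
E
python3 -m inch '[{"slide":[0,0,-0.003],"yaw":0},{"slide":[0,0,-0.006],"yaw":0},{"slide":[0,0,-0.009],"yaw":0},{"slide":[0,0,-0.012],"yaw":0},{"slide":[0,0,-0.012],"yaw":0},{"slide":[0,0,-0.012],"yaw":0}]'
```

```text
0.15 [0.1311, -0.0927] [0.1397, -0.1274]
0.14 [0.1309, -0.0996] [0.1375, -0.1203]
0.13 [0.1307, -0.1065] [0.1353, -0.1131]
0.12 [0.1306, -0.1134] [0.1332, -0.1059]
0.11 [0.1304, -0.1203] [0.131, -0.0988]
0.1 [0.1302, -0.1273] [0.1288, -0.0916]
0.09 [0.13, -0.1342] [0.1266, -0.0844]
clock: 38.85
position: [0.66, -0.003, 0.1431]
ee_rot: [0.998, 0.058, -0.0, -0.0]
ft_force: [-8.0, 0.1, 6.5]
grip_width: 0.915
grasp_force: 79.3
```

```bash
cat > tl.py <<'E'
from tilt import *
import sys
def run(tag):
    c=snap('wrist',tag);o=get_obs();q=Ro.from_quat(o['ee_rot']).as_matrix();yaw=np.arctan2(-q[1,1],-q[0,1])-np.pi/2
    g=cv2.GaussianBlur(c['frame'],(3,3),0).astype(float).mean(2)
    # score each tilt by image gradient along predicted far/side edges
    best=[]
    for t in np.arange(-.06,.34,.01):
        for dy in(-.002,0,.002):
          f=corners(o['position'],yaw,t,dy=dy);s=[]
          for a,b,wt in(((.085,-.08,.005),(.085,.08,.005),1),((.03,.0925,.005),(.08,.0925,.005),1),((.03,-.0925,.005),(.08,-.0925,.005),1)):
            a=np.array(a);b=np.array(b);pa,pb=proj(c,f(a)),proj(c,f(b));n=np.array([-(pb-pa)[1],(pb-pa)[0]]);n/=np.linalg.norm(n)
            L=[]
            for k in np.linspace(0,1,60):
                p=pa+(pb-pa)*k;u,v=(p+2*n).round().astype(int),(p-2*n).round().astype(int)
                if 0<=min(u[0],v[0]) and max(u[0],v[0])<560 and 0<=min(u[1],v[1]) and max(u[1],v[1])<420: L.append(g[u[1],u[0]]-g[v[1],v[0]])
            s.append(abs(np.mean(L)) if len(L)>10 else 0)
          best.append((sum(s),round(t,2),dy,np.round(s)))
    best.sort(key=lambda x:-x[0]);print('yaw',round(yaw,3),[(round(b[0]),b[1],b[2],b[3].tolist()) for b in best[:4]])
if __name__=='__main__': run(sys.argv[1])
E
python3 tl.py w18
python3 -m inch '[{"slide":[0,0,-0.003],"yaw":0},{"slide":[0,0,-0.006],"yaw":0},{"slide":[0,0,-0.008],"yaw":0},{"slide":[0,0,-0.008],"yaw":0},{"slide":[0,0,-0.008],"yaw":0}]'; python3 tl.py w19
```

```text
yaw 0.117 [(121, np.float64(0.14), 0, [4.0, 96.0, 21.0]), (119, np.float64(0.15), 0, [4.0, 84.0, 31.0]), (89, np.float64(0.13), 0, [4.0, 78.0, 7.0]), (86, np.float64(0.19), -0.002, [2.0, 84.0, 0.0])]
clock: 39.32
position: [0.6594, -0.0032, 0.1348]
ee_rot: [0.998, 0.058, -0.001, -0.0]
ft_force: [-10.8, -0.2, 7.3]
grip_width: 0.913
grasp_force: 80.4
yaw 0.116 [(74, np.float64(0.26), 0, [1.0, 61.0, 12.0]), (70, np.float64(0.25), 0, [1.0, 66.0, 2.0]), (60, np.float64(0.3), -0.002, [1.0, 57.0, 1.0]), (56, np.float64(0.29), -0.002, [2.0, 54.0, 1.0])]
```

```bash
python3 -m inch '[{"slide":[0,0,0.01],"yaw":0},{"slide":[0,0,0.025],"yaw":0},{"slide":[0,0,0.04],"yaw":0},{"slide":[0,0,0.055],"yaw":0},{"slide":[0,0,0.06],"yaw":0},{"slide":[0,0,0.06],"yaw":0}]'; python3 tl.py w20;  python3 - <<'E'
from tilt import *
# cover edge in side view: compare tilt in side/scene by gradient is skipped; print plate corner pixels predicted for check
c=load('w20');g=c['frame'].astype(int).max(2)
for r in(90,120,150):
    d=np.diff(cv2.GaussianBlur(g.astype(np.float32),(5,5),0)[r]);print(r,np.argsort(-d[:120])[:2],280+np.argsort(d[280:])[:3])
o=get_obs()
for t in(.15,.2,.25):
    f=corners(o['position'],.117,t);print(t,[[round(float(np.interp(r,[proj(c,f((x,s*.0925,.005)))[1] for x in np.linspace(.085,-.0,30)],[proj(c,f((x,s*.0925,.005)))[0] for x in np.linspace(.085,-.0,30)]))) for s in(1,-1)] for r in(90,120,150)])
E
```

```text
clock: 39.87
position: [0.6612, -0.0027, 0.1958]
ee_rot: [0.998, 0.058, 0.001, -0.0]
ft_force: [-0.5, 0.3, -3.9]
grip_width: 0.918
grasp_force: 79.2
yaw 0.117 [(86, np.float64(0.24), 0, [0.0, 84.0, 3.0]), (85, np.float64(0.23), 0, [0.0, 85.0, 0.0]), (80, np.float64(0.19), 0.002, [3.0, 77.0, 0.0]), (71, np.float64(0.28), -0.002, [0.0, 70.0, 1.0])]
90 [14 13] [554 555 553]
120 [24 25] [339 510 290]
150 [35 34] [310 302 410]
0.15 [[27, 532], [35, 523], [44, 514]]
0.2 [[19, 539], [29, 529], [39, 519]]
0.25 [[11, 547], [23, 536], [34, 524]]
```

```bash
python3 -m inch '[{"slide":[-0.02,-0.003,0],"yaw":0.003},{"slide":[-0.04,-0.006,0],"yaw":0.003},{"slide":[-0.052,-0.0076,-0.01],"yaw":0.003},{"slide":[-0.052,-0.0076,-0.03],"yaw":0.003},{"slide":[-0.052,-0.0076,-0.04],"yaw":0.003},{"slide":[-0.052,-0.0076,-0.04],"yaw":0.003},{"slide":[-0.052,-0.0076,-0.04],"yaw":0.003},{"slide":[-0.052,-0.0076,-0.04],"yaw":0.003}]'; python3 tl.py w21; python3 - <<'E'
from h import *
from fit import *
snap('side','sd21')
w=np.array([.5988,-.0115,.12]);inv=lambda P:(Rz(-w[2])@(P-[w[0],w[1],0])).round(4).tolist()
print(inv(get_obs()['position']))
c=load('w21')
# lip end corners & ledge edge ends predicted, for side view
D=load('sd21');g=cv2.cvtColor(D['frame'],cv2.COLOR_RGB2GRAY)
for q in((-.0755,-.1125,.097),(-.0755,.1125,.097),(-.1025,.1125,.097)):print(proj(D,place(w,q)))
E
```

```text
clock: 40.58
position: [0.609, -0.0103, 0.1547]
ee_rot: [0.998, 0.06, 0.0, 0.0]
ft_force: [-0.7, -0.2, -3.4]
grip_width: 0.918
grasp_force: 78.9
yaw 0.12 [(140, np.float64(0.22), 0, [1.0, 107.0, 32.0]), (121, np.float64(0.23), 0, [0.0, 80.0, 41.0]), (108, np.float64(0.21), 0, [2.0, 85.0, 22.0]), (103, np.float64(0.26), -0.002, [0.0, 101.0, 2.0])]
[0.0103, -0.0, 0.155]
[297.85554687 200.42771124]
[293.48340147 270.4500572 ]
[306.07491867 270.97518258]
```

```bash
python3 -m inch '[{"slide":[0,0,-0.01],"yaw":0},{"slide":[0,0,-0.018],"yaw":0},{"slide":[0,0,-0.024],"yaw":0},{"slide":[0,0,-0.024],"yaw":0}]';python3 -m inch '[{"slide":[0,0,-0.004],"yaw":0},{"slide":[0,0,-0.008],"yaw":0},{"slide":[0,0,-0.01],"yaw":0},{"slide":[0,0,-0.01],"yaw":0},{"slide":[0,0,-0.01],"yaw":0}]'; python3 tl.py w22
```

```text
clock: 41.02
position: [0.6074, -0.01, 0.1284]
ee_rot: [0.998, 0.06, -0.001, 0.0]
ft_force: [-0.1, 0.1, -4.8]
grip_width: 0.914
grasp_force: 79.0
clock: 41.43
position: [0.6084, -0.0102, 0.1203]
ee_rot: [0.998, 0.06, -0.0, 0.0]
ft_force: [0.1, -0.1, -4.5]
grip_width: 0.914
grasp_force: 79.0
yaw 0.12 [(97, np.float64(0.22), 0, [2.0, 69.0, 26.0]), (83, np.float64(0.23), 0, [1.0, 47.0, 34.0]), (73, np.float64(0.21), 0, [2.0, 60.0, 12.0]), (65, np.float64(0.26), -0.002, [0.0, 59.0, 6.0])]
```

```bash
python3 -m inch '[{"slide":[0,0,-0.0015],"yaw":0},{"slide":[-0.004,-0.0005,-0.0015],"yaw":0},{"slide":[-0.008,-0.001,-0.0015],"yaw":0},{"slide":[-0.011,-0.0013,-0.0015],"yaw":0},{"slide":[-0.011,-0.0013,-0.0015],"yaw":0}]';python3 -m inch '[{"slide":[-0.003,-0.0004,0],"yaw":0},{"slide":[-0.0055,-0.0007,0],"yaw":0},{"slide":[-0.007,-0.0008,0],"yaw":0},{"slide":[-0.007,-0.0008,0],"yaw":0},{"slide":[-0.007,-0.0008,0],"yaw":0}]'; python3 tl.py w23
```

```text
clock: 41.9
position: [0.5967, -0.0117, 0.1189]
ee_rot: [0.998, 0.06, -0.0, -0.0]
ft_force: [-0.1, -0.1, -4.4]
grip_width: 0.915
grasp_force: 79.0
clock: 42.32
position: [0.5904, -0.0122, 0.1189]
ee_rot: [0.998, 0.06, 0.0, -0.0]
ft_force: [-0.8, 0.4, -4.1]
grip_width: 0.918
grasp_force: 79.0
yaw 0.12 [(90, np.float64(0.22), 0, [2.0, 68.0, 20.0]), (90, np.float64(0.23), 0, [2.0, 53.0, 35.0]), (63, np.float64(0.26), -0.002, [0.0, 57.0, 6.0]), (63, np.float64(0.21), 0, [2.0, 54.0, 7.0])]
```

```bash
python3 -m inch '[{"slide":[-0.001,-0.0001,0],"yaw":0},{"slide":[-0.002,-0.0002,0],"yaw":0},{"slide":[-0.002,-0.0002,0],"yaw":0}]';python3 -m inch '[{"slide":[-0.001,-0.0001,0],"yaw":0},{"slide":[-0.002,-0.0002,0],"yaw":0},{"slide":[-0.002,-0.0002,0],"yaw":0},{"slide":[-0.002,-0.0002,0],"yaw":0}]'
```

```text
clock: 42.62
position: [0.5883, -0.0125, 0.1188]
ee_rot: [0.998, 0.06, -0.0, 0.0]
ft_force: [-0.1, 0.3, -3.9]
grip_width: 0.915
grasp_force: 79.0
clock: 42.95
position: [0.5864, -0.0126, 0.1188]
ee_rot: [0.998, 0.06, 0.0, 0.0]
ft_force: [0.1, -0.2, -3.3]
grip_width: 0.918
grasp_force: 79.0
```

```bash
python3 -m inch '[{"slide":[-0.001,-0.0001,0],"yaw":0},{"slide":[-0.002,-0.0002,0],"yaw":0},{"slide":[-0.002,-0.0002,0],"yaw":0}]';python3 -m inch '[{"slide":[-0.001,-0.0001,0],"yaw":0},{"slide":[-0.002,-0.0002,0],"yaw":0},{"slide":[-0.002,-0.0002,0],"yaw":0},{"slide":[-0.002,-0.0002,0],"yaw":0}]'; python3 tl.py w24; python3 - <<'E'
from tilt import *
from fit import place
# side view: which of plate's near edge / lip is visible? compare predicted lip corner with image gradient
S=snap('side','sd24');w=[.5988,-.0115,.12];o=get_obs()
g=cv2.cvtColor(S['frame'],cv2.COLOR_RGB2GRAY).astype(int)
f=corners(o['position'],.12,.22)
for n,q in(('lipL',(-.085,.08,.004)),('plL',(-.07,.0925,.005)),('farL',(.085,.0925,.005)),('farR',(.085,-.0925,.005)),('plR',(-.07,-.0925,.005))):print(n,proj(S,f(q)).round(1),f(q).round(4))
print('ledge',proj(S,place(w,(-.0755,.1125,.097))),proj(S,place(w,(-.0755,0,.097))))
for dy in(.04,.06,.08):
    a=proj(S,f((-.05,dy,.005)));b=proj(S,place(w,(-.13,dy,.097)));print(dy,a.round(),b.round(),[int(g[tuple((a+(b-a)*k).round().astype(int)[::-1])]) for k in np.linspace(0,1,26)])
E
```

```text
clock: 43.2
position: [0.5842, -0.0129, 0.1188]
ee_rot: [0.998, 0.06, -0.0, 0.0]
ft_force: [-0.4, 0.3, -4.3]
grip_width: 0.915
grasp_force: 79.0
clock: 43.53
position: [0.5824, -0.013, 0.1189]
ee_rot: [0.998, 0.06, 0.0, 0.0]
ft_force: [1.1, 0.4, -4.5]
grip_width: 0.915
grasp_force: 79.0
yaw 0.12 [(88, np.float64(0.22), 0, [2.0, 66.0, 21.0]), (86, np.float64(0.23), 0, [2.0, 50.0, 34.0]), (64, np.float64(0.21), 0, [2.0, 54.0, 7.0]), (62, np.float64(0.26), -0.002, [1.0, 57.0, 4.0])]
lipL [303.5 262.8] [0.4937 0.0569 0.0862]
plL [296.7 265.6] [0.5065 0.071  0.0905]
farL [226.6 252.5] [0.6567 0.0891 0.1243]
farR [237.8 195.7] [ 0.6789 -0.0946  0.1243]
plR [300. 208.] [ 0.5287 -0.1127  0.0905]
ledge [293.48340147 270.4500572 ] [295.82597005 232.93251542]
0.04 [289. 246.] [319. 247.] [158, 162, 157, 157, 161, 159, 156, 135, 163, 162, 164, 162, 165, 165, 164, 168, 164, 119, 152, 152, 155, 152, 154, 156, 154, 152]
0.06 [289. 253.] [319. 253.] [158, 160, 160, 160, 158, 157, 158, 163, 163, 160, 164, 163, 165, 164, 164, 162, 166, 154, 159, 151, 149, 155, 153, 153, 151, 157]
0.08 [288. 260.] [319. 260.] [158, 159, 158, 158, 158, 157, 158, 153, 160, 157, 160, 162, 165, 160, 161, 164, 159, 129, 101, 155, 153, 153, 152, 151, 155, 158]
```

```bash
python3 - <<'E'
from tilt import *
c=load('w24');o=get_obs();g=cv2.GaussianBlur(c['frame'],(3,3),0).astype(int).mean(2)
for u in(120,200,300,420):print(u,g[30:100:2,u].round().astype(int).tolist())
for dx in(-.005,0,.005):
    f=corners(o['position'],.12,.225,dx=dx);print(dx,[proj(c,f((.085,y,.005))).round(1).tolist() for y in(.08,.0,-.08)],[proj(c,f((.006,y,.037))).round(1).tolist() for y in(.04,-.04)],[proj(c,f((-.006,y,.037))).round(1).tolist() for y in(.04,-.04)])
for u in(240,280,320):print('fin',g[230:330:3,u].round().astype(int).tolist())
E
```

```text
120 [146, 146, 146, 91, 43, 44, 106, 151, 147, 143, 189, 189, 188, 191, 194, 197, 196, 196, 200, 199, 198, 196, 197, 195, 194, 191, 189, 189, 191, 191, 191, 192, 196, 195, 192]
200 [152, 153, 153, 150, 81, 43, 45, 112, 151, 142, 194, 196, 194, 196, 198, 199, 199, 201, 204, 204, 202, 201, 200, 198, 195, 194, 192, 193, 194, 193, 195, 198, 199, 196, 195]
300 [157, 158, 158, 157, 156, 97, 41, 47, 76, 136, 200, 203, 201, 203, 205, 205, 203, 204, 209, 209, 207, 204, 203, 200, 200, 200, 198, 198, 200, 201, 203, 203, 201, 200, 199]
420 [158, 157, 157, 157, 158, 161, 120, 46, 50, 136, 211, 214, 214, 215, 216, 215, 210, 213, 217, 218, 215, 212, 211, 209, 210, 209, 208, 206, 208, 212, 213, 212, 207, 204, 204]
-0.005 [[45.0, 75.6], [279.9, 75.7], [514.6, 75.8]] [[172.0, 314.5], [387.7, 314.5]] [[176.7, 336.9], [383.0, 336.9]]
0 [[40.0, 59.7], [279.9, 59.8], [519.5, 59.9]] [[169.9, 304.5], [389.7, 304.5]] [[174.8, 327.8], [384.9, 327.8]]
0.005 [[34.9, 43.2], [279.9, 43.3], [524.7, 43.4]] [[167.8, 294.2], [391.9, 294.2]] [[172.8, 318.4], [386.9, 318.4]]
fin [208, 215, 165, 132, 133, 128, 13, 14, 10, 14, 12, 11, 13, 14, 15, 13, 15, 12, 12, 16, 13, 8, 21, 25, 13, 14, 13, 17, 15, 10, 176, 191, 188, 189]
fin [190, 192, 207, 215, 214, 210, 17, 12, 11, 11, 12, 13, 12, 12, 10, 14, 11, 11, 13, 12, 14, 11, 22, 21, 16, 13, 12, 14, 13, 10, 153, 198, 209, 209]
fin [191, 193, 197, 196, 196, 160, 16, 12, 11, 15, 13, 11, 13, 12, 11, 10, 11, 14, 13, 13, 15, 12, 17, 18, 15, 16, 16, 17, 12, 11, 155, 190, 205, 209]
```

The far edge (row 49) and fin edge (row 320) put the cover 3.5 mm farther out in the grip than modelled, so the lip is now about at the slot's back wall. Swing down along the arc.

```bash
python3 -m inch '[{"slide":[0,0,-0.001],"yaw":0},{"slide":[0.001,0.0001,-0.0025],"yaw":0},{"slide":[0.0025,0.0003,-0.005],"yaw":0},{"slide":[0.0042,0.0005,-0.0072],"yaw":0},{"slide":[0.006,0.0007,-0.0105],"yaw":0},{"slide":[0.006,0.0007,-0.0105],"yaw":0}]' 255 45; python3 tl.py w25; python3 -m inch '[{"slide":[0.0015,0.0002,-0.003],"yaw":0},{"slide":[0.0035,0.0004,-0.006],"yaw":0},{"slide":[0.005,0.0006,-0.0095],"yaw":0},{"slide":[0.005,0.0006,-0.0095],"yaw":0},{"slide":[0.005,0.0006,-0.0095],"yaw":0}]';python3 tl.py w26
```

```text
clock: 44.13
position: [0.5889, -0.0124, 0.1081]
ee_rot: [0.998, 0.06, 0.0, 0.0]
ft_force: [-1.0, 0.2, 4.0]
grip_width: 0.92
grasp_force: 79.9
yaw 0.12 [(190, np.float64(0.12), 0, [2.0, 61.0, 126.0]), (187, np.float64(0.13), 0, [2.0, 61.0, 124.0]), (128, np.float64(0.14), 0, [1.0, 38.0, 89.0]), (128, np.float64(0.11), 0, [2.0, 39.0, 86.0])]
clock: 44.6
position: [0.594, -0.0119, 0.0988]
ee_rot: [0.998, 0.06, 0.001, 0.0]
ft_force: [1.9, -1.0, 1.0]
grip_width: 0.917
grasp_force: 80.1
yaw 0.12 [(252, np.float64(-0.02), -0.002, [122.0, 1.0, 129.0]), (252, np.float64(0.02), 0, [28.0, 110.0, 114.0]), (243, np.float64(0.01), 0, [70.0, 110.0, 63.0]), (230, np.float64(0.03), 0, [3.0, 87.0, 141.0])]
```

```bash
python3 -m inch '[{"slide":[0,0,-0.001],"yaw":0},{"slide":[0,0,-0.002],"yaw":0},{"slide":[0,0,-0.002],"yaw":0},{"slide":[0,0,-0.002],"yaw":0}]';python3 tl.py w27; python3 - <<'E'
from tilt import *
from fit import *
c=load('w27');o=get_obs()
g=cv2.GaussianBlur(c['frame'],(3,3),0).astype(int).mean(2)
for u in(120,200,300,420):print(u,g[40:100:2,u].round().astype(int).tolist())
E
```

```text
clock: 44.98
position: [0.5943, -0.0119, 0.0977]
ee_rot: [0.998, 0.06, 0.001, 0.0]
ft_force: [3.4, -1.5, 6.6]
grip_width: 0.913
grasp_force: 80.7
yaw 0.12 [(243, np.float64(0.01), 0, [15.0, 105.0, 124.0]), (224, np.float64(0.0), 0, [26.0, 104.0, 95.0]), (207, np.float64(-0.04), -0.002, [107.0, 0.0, 100.0]), (206, np.float64(-0.01), 0, [66.0, 80.0, 60.0])]
120 [135, 135, 134, 136, 136, 137, 137, 137, 137, 138, 134, 72, 38, 66, 130, 142, 184, 187, 185, 189, 194, 193, 196, 196, 195, 193, 192, 191, 190, 186]
200 [139, 139, 138, 139, 139, 139, 140, 140, 141, 141, 140, 136, 61, 41, 75, 138, 184, 197, 194, 196, 199, 199, 200, 203, 202, 200, 200, 199, 195, 193]
300 [142, 144, 143, 143, 142, 144, 145, 145, 146, 145, 145, 146, 143, 75, 42, 69, 162, 210, 208, 207, 210, 208, 208, 213, 215, 211, 210, 208, 205, 204]
420 [148, 149, 148, 149, 147, 146, 147, 146, 148, 149, 149, 148, 148, 150, 103, 34, 126, 219, 220, 220, 223, 221, 217, 221, 224, 222, 218, 217, 216, 217]
```

```bash
python3 -m inch '[{"slide":[0,0,0.001],"yaw":0},{"slide":[0,0,0.001],"yaw":-0.015},{"slide":[0,0,0.001],"yaw":-0.015},{"slide":[0,0,-0.001],"yaw":-0.015},{"slide":[0,0,-0.002],"yaw":-0.015},{"slide":[0,0,-0.002],"yaw":-0.015}]';python3 - <<'E'
from tilt import *
c=snap('wrist','w28');g=cv2.GaussianBlur(c['frame'],(3,3),0).astype(int).mean(2)
for u in(120,200,300,420):print(u,g[54:80,u].round().astype(int).tolist())
E
```

```text
clock: 45.53
position: [0.5936, -0.0121, 0.0975]
ee_rot: [0.999, 0.052, 0.0, -0.001]
ft_force: [-13.4, 0.3, 35.7]
grip_width: 0.917
grasp_force: 84.3
120 [138, 137, 138, 138, 137, 137, 139, 133, 97, 54, 37, 42, 55, 76, 106, 129, 142, 164, 184, 188, 187, 184, 184, 185, 188, 191]
200 [139, 138, 139, 139, 140, 139, 139, 134, 105, 61, 39, 40, 50, 72, 107, 133, 144, 163, 185, 194, 195, 195, 194, 194, 195, 196]
300 [146, 147, 147, 147, 147, 147, 148, 146, 127, 87, 51, 38, 44, 61, 76, 87, 114, 152, 184, 203, 208, 207, 206, 206, 207, 208]
420 [147, 148, 147, 147, 148, 147, 147, 149, 144, 111, 65, 41, 45, 73, 116, 144, 148, 152, 172, 200, 218, 221, 220, 220, 220, 221]
```

```bash
python3 -m inch '[{"slide":[0,0,0.0015],"yaw":0},{"slide":[0,0,0.0015],"yaw":0}]'; python3 -m inch '[{"slide":[0,0,0],"yaw":0},{"slide":[0,0,0],"yaw":0},{"slide":[0,0,0],"yaw":0},{"slide":[0,0,0],"yaw":0},{"slide":[0,0,0.005],"yaw":0},{"slide":[0,0,0.015],"yaw":0},{"slide":[0,0,0.03],"yaw":0},{"slide":[0,0,0.06],"yaw":0},{"slide":[0,0,0.1],"yaw":0},{"slide":[0,0,0.14],"yaw":0},{"slide":[0,0,0.17],"yaw":0},{"slide":[0,0,0.19],"yaw":0},{"slide":[0,0,0.19],"yaw":0},{"slide":[0,0,0.19],"yaw":0}]' 0;python3 - <<'E'
from h import *
from fit import *
c=snap('wrist','w29')
g=cv2.GaussianBlur(c['frame'],(3,3),0)
# plate mask: bright neutral region
m=((g.min(2)>150)&(g.max(2).astype(int)-g.min(2)<40)).astype(np.uint8)
m=cv2.morphologyEx(m,cv2.MORPH_CLOSE,np.ones((5,5)))
n,l,s,ce=cv2.connectedComponentsWithStats(m);i=1+s[1:,4].argmax();print(s[i])
cn=max(cv2.findContours((l==i).astype(np.uint8),0,2)[0],key=cv2.contourArea);r=cv2.minAreaRect(cn);b=cv2.boxPoints(r);print(b.round(1).tolist())
k=[ray(c,*p,.085) for p in b];print(np.round(k,4).tolist(),np.mean(k,0).round(4))
for q in((.085,.0925,.085),(.085,-.0925,.085),(-.07,.0925,.085),(-.07,-.0925,.085),(0,.04,.117),(0,-.04,.117)):print(q,proj(c,place([.5958,-.0115,.105],q)).round(1))
E
```

```text
clock: 45.75
position: [0.5935, -0.0121, 0.0976]
ee_rot: [0.999, 0.052, 0.0, -0.0]
ft_force: [-4.0, -1.6, 18.3]
grip_width: 0.918
grasp_force: 82.1
clock: 46.92
position: [0.5938, -0.012, 0.2879]
ee_rot: [0.999, 0.052, 0.001, -0.0]
ft_force: [-0.3, 1.0, -0.6]
grip_width: 1.001
grasp_force: 0.0
[  180    93   201   164 28594]
[[180.0, 93.0], [380.0, 93.0], [380.0, 256.0], [180.0, 256.0]]
[[0.6669, 0.0872, 0.085], [0.686, -0.094, 0.085], [0.5273, -0.1236, 0.085], [0.5055, 0.0831, 0.085]] [ 0.5964 -0.0118  0.085 ]
(0.085, 0.0925, 0.085) [177.7  88.4]
(0.085, -0.0925, 0.085) [381.5  88.5]
(-0.07, 0.0925, 0.085) [189.9 247.1]
(-0.07, -0.0925, 0.085) [369.3 247.1]
(0, 0.04, 0.117) [234.5 187.7]
(0, -0.04, 0.117) [324.6 187.7]
```

```bash
python3 - <<'E'
from tilt import *
c=load('w29');g=cv2.GaussianBlur(c['frame'],(3,3),0).astype(float).mean(2)
L=[]
for r in(110,130,150,210,230):
    a=np.diff(g[r]);u=168+np.argmax(a[168:200]);v=360+np.argmin(a[360:395]);L+=[('l',u+.5,r,a[u]),('r',v+.5,r,a[v])]
for u in(200,220,250,300,330,360):
    a=np.diff(g[:,u]);v=80+np.argmax(a[80:102]);L.append(('f',u,v+.5,a[v]))
print([(k,float(x),float(y),round(float(s))) for k,x,y,s in L])
def res(p):
    x,y,yaw,z,t=p;f=corners(np.array([x,y,z]),yaw,t,dz=0,piv=0);out=[]
    ln={'l':((.085,.0925,.005),(-.07,.0925,.005)),'r':((.085,-.0925,.005),(-.07,-.0925,.005)),'f':((.085,.0925,.005),(.085,-.0925,.005))}
    for k,u,v,_ in L:
        a,b=[proj(c,f(q)) for q in ln[k]];d=(b-a)/np.linalg.norm(b-a);out.append(d[0]*(v-a[1])-d[1]*(u-a[0]))
    return np.array(out+[(t)*3])
s=least_squares(res,[.594,-.012,.104,.08,0],loss='soft_l1');print(s.x.round(4),s.fun.round(1))
a=np.diff(g,axis=0)
for u in(210,280,350):print([ (i+235,round(a[i+235,u])) for i in range(50) if abs(a[i+235,u])>8])
E
```

```text
[('l', 180.5, 110.0, 38), ('r', 379.5, 110.0, -44), ('l', 181.5, 130.0, 43), ('r', 378.5, 130.0, -46), ('l', 182.5, 150.0, 48), ('r', 375.5, 150.0, -39), ('l', 187.5, 210.0, 49), ('r', 371.5, 210.0, -43), ('l', 188.5, 230.0, 56), ('r', 370.5, 230.0, -52), ('f', 200.0, 91.5, 25), ('f', 220.0, 91.5, 45), ('f', 250.0, 91.5, 42), ('f', 300.0, 92.5, 25), ('f', 330.0, 92.5, 50), ('f', 360.0, 92.5, 51)]
[ 0.5928 -0.0117  0.0993  0.0787 -0.0098] [-0.2  0.1  0.1 -0.5  0.5  0.9 -0.4  0.1 -0.  -0.5 -0.  -0.2 -0.3  0.4
  0.2 -0.  -0. ]
[(253, -28), (254, -33), (255, -9), (257, -17), (258, -9), (259, 28), (260, 32), (261, 9), (283, 10), (284, 10)]
[(254, -30), (255, -33), (256, -13), (257, -14), (258, -12), (259, 19), (260, 36), (261, 17), (284, -13)]
[(255, -29), (256, -33), (257, -20), (258, -16), (260, 34), (261, 25), (284, 13)]
```

```bash
python3 -m inch '[{"slide":[0.018,0.037,0],"yaw":0},{"slide":[0.036,0.075,0],"yaw":0},{"slide":[0.055,0.112,0],"yaw":0},{"slide":[0.074,0.15,0],"yaw":0},{"slide":[0.074,0.15,0],"yaw":0},{"slide":[0.074,0.15,0],"yaw":0},{"slide":[0.074,0.15,-0.04],"yaw":0},{"slide":[0.074,0.15,-0.08],"yaw":0},{"slide":[0.074,0.15,-0.11],"yaw":0},{"slide":[0.074,0.15,-0.114],"yaw":0},{"slide":[0.074,0.15,-0.114],"yaw":0}]' 255; python3 -m inch '[{"slide":[-0.02,0,0.002],"yaw":0},{"slide":[-0.035,0,0.004],"yaw":0},{"slide":[-0.05,-0.001,0.008],"yaw":0},{"slide":[-0.065,-0.003,0.009],"yaw":0},{"slide":[-0.08,-0.004,0.009],"yaw":0},{"slide":[-0.095,-0.006,0.007],"yaw":0},{"slide":[-0.107,-0.007,0.003],"yaw":0},{"slide":[-0.111,-0.007,0.002],"yaw":0},{"slide":[-0.111,-0.007,0.002],"yaw":0},{"slide":[-0.111,-0.007,0.002],"yaw":0}]'
```

```text
clock: 47.88
position: [0.6661, 0.1372, 0.1707]
ee_rot: [0.999, 0.052, -0.002, 0.001]
ft_force: [0.8, -0.5, 0.1]
grip_width: -0.001
grasp_force: 0.0
clock: 48.72
position: [0.5573, 0.1313, 0.1758]
ee_rot: [0.999, 0.052, 0.001, -0.001]
ft_force: [-0.2, -0.4, -0.7]
grip_width: -0.001
grasp_force: 0.0
```

```bash
python3 -m inch '[{"slide":[-0.002,0,0],"yaw":0},{"slide":[-0.004,0,0],"yaw":0},{"slide":[-0.004,0,0],"yaw":0}]'; python3 -m inch '[{"slide":[0.03,0.002,0],"yaw":0},{"slide":[0.06,0.003,0.02],"yaw":0},{"slide":[0.06,0.003,0.06],"yaw":0},{"slide":[0.06,0.003,0.1],"yaw":0},{"slide":[0.04,-0.03,0.14],"yaw":0},{"slide":[0,-0.07,0.15],"yaw":0},{"slide":[-0.04,-0.1,0.15],"yaw":0},{"slide":[-0.08,-0.14,0.15],"yaw":0},{"slide":[-0.11,-0.18,0.15],"yaw":0},{"slide":[-0.12,-0.22,0.15],"yaw":0},{"slide":[-0.12,-0.22,0.15],"yaw":0}]';python3 - <<'E'
from h import *
from fit import *
from scipy.optimize import minimize_scalar
for n in('side','scene'):
    c=snap(n,n+'30');g=cv2.GaussianBlur(c['frame'],(3,3),0).max(2)
    for a in np.arange(-.1,1.2,.1):
        th=a-.5;p=proj(c,place([.5968,-.013,.095],(-.01+.08*np.sin(th),.1475,.102+.08*np.cos(th))));u,v=p.round().astype(int)
        print(n,round(a,1),u,v,int(g[v-3:v+4,u-3:u+4].mean()))
E
```

```text
clock: 48.97
position: [0.5532, 0.1311, 0.1747]
ee_rot: [0.999, 0.052, 0.001, 0.0]
ft_force: [3.2, -0.4, 0.2]
grip_width: 0.001
grasp_force: 1.5
clock: 49.88
position: [0.4436, -0.0698, 0.3241]
ee_rot: [0.999, 0.053, 0.0, -0.0]
ft_force: [2.0, -1.9, 0.7]
grip_width: -0.001
grasp_force: 0.0
side -0.1 282 261 57
side 0.0 278 259 65
side 0.1 275 258 116
side 0.2 271 257 175
side 0.3 267 256 167
side 0.4 263 255 153
side 0.5 259 255 170
side 0.6 255 255 176
side 0.7 251 255 172
side 0.8 247 255 163
side 0.9 244 256 161
side 1.0 240 257 161
side 1.1 237 258 161
scene -0.1 323 155 44
scene 0.0 326 155 51
scene 0.1 328 155 60
scene 0.2 331 155 73
scene 0.3 333 156 80
scene 0.4 336 156 90
scene 0.5 339 157 94
scene 0.6 342 159 90
scene 0.7 344 160 85
scene 0.8 347 162 78
scene 0.9 350 164 75
scene 1.0 352 166 70
scene 1.1 354 168 64
```

```bash
python3 - <<'E'
from h import *
b=lambda t:cv2.GaussianBlur(load(t)['frame'],(5,5),0).astype(int)
d=abs(b('scene30')-b('sc3')).max(2)>35
print('tote diff',d[120:180,310:395].mean().round(3)); 
ys,xs=np.where(d[120:180,310:395]);print((xs.min()+310,xs.max()+310,ys.min()+120,ys.max()+120) if len(xs) else '')
e=abs(b('side30')-b('side0')).max(2)>40;print('side: roll',e[315:395,145:212].mean().round(3),'spray/wrench',e[105:195,215:280].mean().round(3),'lever ball',e[250:266,270:286].mean().round(3))
print(hand_in())
E
```

```text
tote diff 0.073
(np.int64(310), np.int64(355), np.int64(120), np.int64(170))
side: roll 0.0 spray/wrench 0.0 lever ball 0.602
the job is handed in; nothing more can be done
None
```

The job is done and handed in, but I did not see the verdict: the lever was switched off, all six grey bushes were set in the tote, the cover was hooked, swung down and measured flat on its seat, and the lever was pulled back to its on stop, at about 50 s on the robot's clock.

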